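# Clear the press and seat a cap mat on a deep-well plate

## Robot

A 6-joint arm with a two-finger parallel gripper is mounted at the origin on the work surface. World frame = base frame: x ahead of the robot, y to its left, z up, the work surface at z = 0. Lengths are in m, angles in rad, forces in N, time in s.
With the tool pointing down it reaches from about 0.325 to 0.85 m from the base axis. Payload 15.5 kg.
Tool frame: the origin (TCP) lies on the centre line of the jaws, within the pads' length; the fingertips stand 19 mm ahead of it and the grasp point (between the pads) is the TCP; z points along the fingers, y is the direction in which the jaws open and shut (so a half turn about z gives the same grasp; the last joint's range is limited). The gripper opens to 91 mm and grips with 3 to 60 N. Pads are 32 mm wide; open, the fingers measure 118 mm over their backs; the gripper's body (76 mm by 178 mm) begins 60 mm behind the grasp point.
Start: joints at [1.165, 0.494, 1.345, -0, 1.302, -0.096], TCP at [0.191, 0.595, 0.233] pointing down, gripper open.
Joint ranges: [-2.91, 2.91], [-0.82, 2.16], [0.22, 2.67], [-1.22, 4.37], [0.12, 2.79], [-3.08, 3.08]. Speed limits (rad/s): [1.89, 1.89, 2.57, 3.01, 3.01, 3.01].

## Interface

Orientations are given as a unit quaternion [x, y, z, w].
In Python, from bench import manip gives the robot as it stands.
- The arm moves only by the tool carry_out, never from a script. Its argument "increments" is a list of rows, each an object with "dp": the shift along the tool's x, y, z in mm, a list of three; "roll": the turn about the tool's z in degrees. In form: [{"dp": [dx, dy, dz], "roll": roll}, ...]. A call has 1 to 20 rows; each row is the pose to reach, as a shift and turn from the pose commanded when the call began, along the tool's axes at that moment; what a row does not reach only later rows make up. A row lasts 1/10 s, in which the tool goes at most 50 mm and 8.59 degrees, less where a joint would pass 70% of its speed; a pose out of reach is approached as far as the arm can. A call with a gripper value outside its range is refused whole. "claw" is the closure, from 0 (fully open) to 1 (shut), set as the call begins (left out, the last holds). The fingers move at their own pace and stop on an object; the grip force is fixed at half the most. Time passes only in rows, so rows that repeat a pose let the fingers close. It gives the time, the measured TCP pose, the force and the opening at its end, in the units of the state.
- manip.get_obs(): the state, without advancing time (a new reading comes with each control period).
- manip.grab_frame(name): name is "side" or "top"; returns (picture, depth): 400x640x3 uint8, red, green, blue; 400x640 float32, m along the optical axis (not along the pixel's ray), 0 where there is no reading.
- manip.camera_info(name): a dict with "fx", "fy", "cx", "cy" (pixels), "T" (4x4, takes a point from camera to world coordinates). Camera axes: x right, y down, z forward; pixel columns grow to the right and rows downward; lengths in m; the calibration is good to about 2 mm. A picture is of the moment at which its call begins. camera_info takes no time and is no camera call.
- manip.close_job(): hands the job in, once; it reports no verdict.
Trained networks look in the newest picture that a camera, given by its name, has taken for a name from the list of things; names that differ only in an ending like _2 or _b are one class to them, and where a whole thing is asked for, a point or a joint stands for the part that bears it (a point fixed in the world has none). Each returns a list of dicts, best first, with "confidence" (0 to 1); they miss things now and then, are a little off and sometimes report something else, mostly with a low value. They report only what shows in the picture. A call takes as long as a camera call. They do not tell look-alikes from the thing itself.
- manip.trace(camera, label): "pixels" (400x640 bool, what is visible of it) and "box" ([left, top, right, bottom] in pixels, round what is visible of it).
The state is a dict: "t": time; "qpos": joint angles; "joint_vel": joint speeds; "joint_efforts": joint torques, N m; "position": TCP position; "tool_rot": TCP orientation; "contact_force": force on the tool from outside, world axes, zero at the start; "ft_torque": the same for the moment, N m; "grip_width": finger opening in m.
Only numpy, scipy, OpenCV 4.12 (cv2) and the standard library are available. Lean on these libraries where they do the work, as an engineer would, in place of code of your own. Each camera call takes 0.05 s, during which the arm holds its last target.

## Task

A rack of tubes has been left standing on the deep-well plate in the hand press. Lift it off and stand it upright on the bench, slide the plate along its guides fully home against the rear stop, then pull the press lever down so that the foot, not your fingers, presses the loosely laid cap mat fully into the plate: firmly until it bottoms, but without crushing the plate. Ease the sprung lever slowly all the way back up before letting go, keep the tubes upright throughout, and leave the other things on the bench alone.

Things in the scene. Friction and masses are not known exactly. Their poses are not given: they have to be found in the camera images.
- press: Grey hand press fixed to the bench. Origin on the bench below the pressing foot; its x axis runs along the plate guides from the open front (robot side) to the rear stop; z up. Bed 330 x 125 mm (x -200 to +130 mm), top 25 mm above the bench; two guide bars 8 mm high, 90 mm apart, from x = -191 to +64 mm. A 22 mm thick cross shaft runs from the head to the lever on the +y side.
- home (a point): Point on the bed surface under the foot: where the plate's origin is when the plate is fully home against the rear stop. Axes as the press.
- head (a point): Centre of the lower front edge of the press head, 30 mm in front of the foot's centre, 190 mm up. The head is 60 mm wide (y), 155 mm deep (x) and 70 mm high, on a column behind the stop. The rubber-faced foot (60 mm in x, 66 mm in y) hangs below it on a square ram, its underside about 118 mm above the bench (6 mm either way) with the lever up; it goes down 50 mm per rad of lever
- lever_pivot (a point): Point on the lever's turning axis (the press's y axis), 200 mm above the bench, level in y with the grip bar's middle. With nothing under the foot, turning the lever takes about 0.2 + 0.6 x angle N m about it (2 to 6 N at the bar); each N of foot on mat adds 0.05 N m. A 7 N/mm spring in the foot (12 mm travel) makes the force build gradually.
- handle (a point): Middle of the axis of the lever's black round grip bar: 18 mm thick, 85 mm long, along the press's y axis, its inner end on the 12 mm thick lever arm. 150 mm from the pivot; with the lever up it is in front of (press -x) and above the pivot, 50 degrees above level; pulling the lever takes it forwards and down in an arc.
- lever (a joint): Lever angle in rad: 0 = fully up (rest), grows as the grip bar is pulled down; stop at 1.45. Let go, its spring snaps it back; rising faster than 2 rad/s counts as snapping. The foot's height on its screw was set by hand and is not known: with the plate home it meets the unseated mat somewhere between 0.75 and 1.05 rad.
- plate: White deep-well plate, 128 mm (x) x 85.5 mm (y) x 40 mm high, 0.22 kg, loose between the guides (about 2 mm play on each side). Origin: centre of its underside; axes as the press. It starts 80 to 110 mm short of home, towards the robot. More than 55 N on the mat crushes it.
- mat: Cap mat on the plate, 116 x 76 x 3 mm, dark plugs on grey. Origin: centre of its underside. It can only move straight down into the plate: its underside is 45 mm above the plate's underside when loose, 40 mm when fully seated (5 mm lower). It takes 18 N to move it down; then it stays.
- rack: White bar-shaped tube rack, 110 mm (x) x 30 mm (y) x 46 mm high, with five blue tube caps (15 mm across) standing 10 mm above it along its length; about 0.2 kg. Origin: centre of its underside. Starts standing on the cap mat.
- wash_bottle: White wash bottle, 68 mm across, about 205 mm high, on the bench. Bystander. Origin: centre of its underside.
- jar: Screw-cap jar, 56 mm across, 75 mm high, on the bench. Bystander. Origin: centre of its underside.
- tip_box: Pipette-tip box, 117 x 80 x 63 mm, on the bench. Bystander. Origin: centre of its underside.
Mind the look-alikes: they are no part of the job. Leave any purple look-alike of the rack alone.

How it is judged:
By the outcome, as a careful person would: the job done as asked, in the order asked, and still so for the second after the job is handed in, with the robot touching nothing.
It also fails if it takes over 72 s, if anything falls off the work surface, if the arm or the gripper's body presses on something with over 40 N, if the wrist force passes 120 N, or if a joint passes its speed limit or range.

## Working session

There is one attempt and no reset: what is moved stays moved. The work goes in short steps, Python scripts to look and compute and a tool call to move; the robot and the scene stay as the last step left them, time stands still between calls to the robot, and variables do not carry over. Pictures are saved under pics/ and viewed, and the job is handed in when it is done.

Besides the shell and the picture viewer there is one more tool, called after "Request:" as name(argument=value, ...) on one line, values as JSON. carry_out: Moves the arm, as the interface text tells. Its arguments: {"type":"object","properties":{"increments":{"type":"array","items":{"type":"object","properties":{"dp":{"type":"array","items":{"type":"number"}},"roll":{"type":"number"}}}},"claw":{"type":"number"}},"required":["increments"]}

```bash
ls; mkdir -p pics
python3 - <<'E'
from bench import manip
import cv2,numpy as np
o=manip.get_obs();print(o)
for n in("side","top"):
    p,d=manip.grab_frame(n);cv2.imwrite(f"pics/{n}0.png",p[:,:,::-1]);np.savez(f"{n}0.npz",p=p,d=d)
    c=manip.camera_info(n);print(n,c)
E
```

```text
pics
{'t': 0.0, 'qpos': array([ 1.16550735e+00,  4.94192781e-01,  1.34612320e+00, -1.17563770e-06,
        1.30251295e+00, -9.54882796e-02]), 'joint_vel': array([-0.00265967, -0.00037249, -0.00027794, -0.00078815, -0.00042412,
       -0.00054365]), 'joint_efforts': array([ 2.02189600e-03, -8.78849888e+01, -3.81837416e+01,  7.08058407e-02,
        5.37169946e-02, -9.88766078e-05]), 'position': array([0.19039151, 0.59491895, 0.23233498]), 'tool_rot': array([ 1.54281458e-01,  9.88026745e-01, -5.99002964e-04, -1.52613625e-04]), 'contact_force': array([ 0.08826838, -0.49517695, -0.06175041]), 'ft_torque': array([-0.04123534, -0.02970952, -0.01365857]), 'grip_width': 0.09102150969348138}
side {'fx': 395.1271123527001, 'fy': 395.1271123527001, 'cx': 320.2464739162226, 'cy': 201.7813917005238, 'T': array([[ 0.97979921, -0.14453435,  0.13821481,  0.46391235],
       [-0.1994848 , -0.65757149,  0.72650227, -0.7921456 ],
       [-0.01411842, -0.73939811, -0.67312043,  0.87573868],
       [ 0.        ,  0.        ,  0.        ,  1.        ]])}
top {'fx': 424.78210725218395, 'fy': 424.78210725218395, 'cx': 321.0917357889685, 'cy': 194.91479205812072, 'T': array([[-0.00932419, -0.99162668,  0.12880053,  0.47477463],
       [-0.99994937,  0.00973385,  0.0025514 , -0.04823008],
       [-0.00378376, -0.12877022, -0.99166724,  1.17730486],
       [ 0.        ,  0.        ,  0.        ,  1.        ]])}
```

View pics/side0.png

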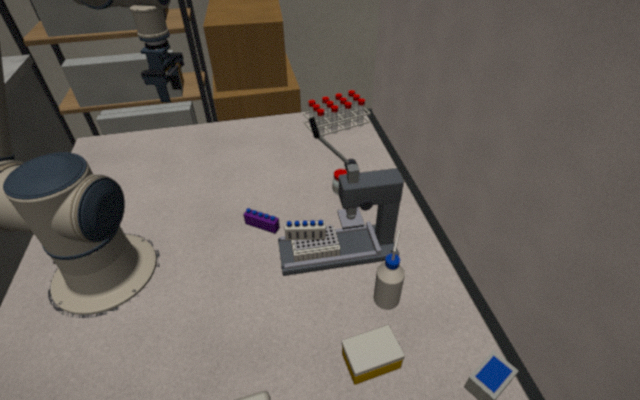

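View pics/top0.png

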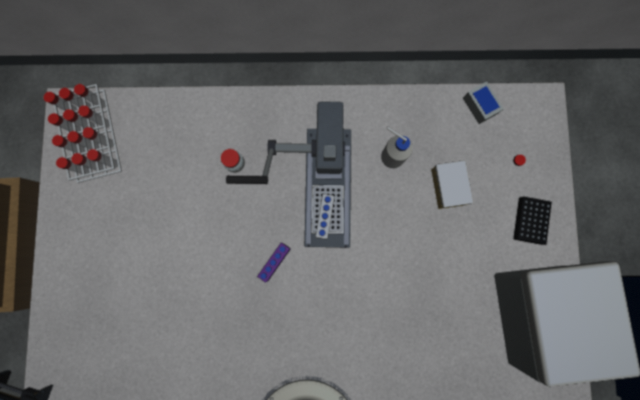

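The top view shows the press at cols 305–350, rows 100–247, with the white rack with blue caps on the plate at about (326,215), slightly turned. The purple look-alike is at (274,262), the grip bar at (247,180) and the jar at (232,158). The wash bottle is at (397,150). The white rack on the plate is the target.

```bash
cat > h.py <<'E'
from bench import manip
import cv2,numpy as np
def pts(n,d):
    c=manip.camera_info(n);v,u=np.mgrid[0:400,0:640]
    P=np.stack([(u-c['cx'])/c['fx']*d,(v-c['cy'])/c['fy']*d,d],-1)
    W=P@c['T'][:3,:3].T+c['T'][:3,3];W[d==0]=np.nan;return W
def proj(n,X):
    c=manip.camera_info(n);X=np.atleast_2d(X);P=(X-c['T'][:3,3])@c['T'][:3,:3]
    return np.stack([P[:,0]/P[:,2]*c['fx']+c['cx'],P[:,1]/P[:,2]*c['fy']+c['cy']],-1)
def ray(n,uv,z):
    c=manip.camera_info(n);r=c['T'][:3,:3]@np.array([(uv[0]-c['cx'])/c['fx'],(uv[1]-c['cy'])/c['fy'],1]);o=c['T'][:3,3]
    return o+r*(z-o[2])/r[2]
E
python3 - <<'E'
from h import *
for n in("top","side"):
    z=np.load(n+"0.npz");W=pts(n,z['d'])
    for l in("rack","plate","mat","press","handle","jar","wash_bottle","tip_box"):
        for r in manip.trace(n,l)[:3]:
            m=r['pixels'];Q=W[m];Q=Q[~np.isnan(Q[:,0])]
            print(n,l,round(r['confidence'],2),r['box'],m.sum(),np.median(Q,0).round(3),np.percentile(Q,3,axis=0).round(3),np.percentile(Q,97,axis=0).round(3))
p=np.load("top0.npz")['p'];cv2.imwrite("pics/topc.png",cv2.resize(p[90:290,210:420,::-1],None,fx=3.5,fy=3,interpolation=cv2.INTER_CUBIC)[:600])
p=np.load("side0.npz")['p'];cv2.imwrite("pics/sidec.png",cv2.resize(p[105:285,230:430,::-1],None,fx=3.3,fy=3.3,interpolation=cv2.INTER_CUBIC)[:600])
E
```

```text
top rack 0.79 [312.7, 192.4, 333.1, 240.2] 530 [ 0.557 -0.055  0.12 ] [ 0.509 -0.073  0.081] [ 0.608 -0.035  0.131]
top rack 0.61 [256.3, 237.5, 289.9, 281.5] 548 [0.445 0.08  0.046] [0.401 0.046 0.001] [0.492 0.117 0.058]
top plate 0.62 [311.6, 184.9, 342.5, 233.5] 1097 [ 0.594 -0.073  0.072] [ 0.526 -0.103  0.032] [ 0.647 -0.021  0.077]
top mat 0.83 [314.3, 186.0, 343.3, 231.7] 776 [ 0.591 -0.076  0.073] [ 0.531 -0.098  0.07 ] [ 0.639 -0.026  0.077]
top press 0.85 [225.2, 100.6, 351.0, 250.2] 5380 [ 0.68  -0.054  0.21 ] [ 0.493 -0.123  0.022] [0.799 0.112 0.322]
top handle 0.62 [227.8, 138.1, 276.9, 183.6] 596 [0.626 0.078 0.319] [0.613 0.062 0.212] [0.725 0.144 0.325]
top jar 0.74 [310.9, 185.0, 344.0, 232.7] 1098 [ 0.591 -0.073  0.072] [ 0.524 -0.103  0.054] [ 0.647 -0.021  0.077]
top jar 0.72 [222.1, 147.6, 242.4, 175.0] 380 [0.714 0.19  0.073] [0.695 0.17  0.026] [0.74  0.214 0.079]
top wash_bottle 0.56 [380.5, 125.5, 414.4, 168.1] 799 [ 0.724 -0.237  0.118] [ 0.703 -0.274  0.016] [ 0.758 -0.215  0.202]
top tip_box 0.69 [429.3, 155.8, 475.6, 211.0] 1561 [ 0.645 -0.392  0.063] [
[... 839 characters left out ...]

side press 0.39 [340.4, 326.2, 402.0, 386.8] 2539 [ 0.644 -0.411  0.062] [ 0.59  -0.443  0.008] [ 0.702 -0.363  0.065]
side handle 0.86 [309.2, 117.2, 356.7, 168.3] 362 [0.654 0.069 0.284] [0.614 0.06  0.   ] [0.772 0.365 0.324]
side handle 0.31 [286.4, 220.2, 321.4, 240.8] 730 [ 0.561 -0.064  0.113] [ 0.512 -0.077  0.08 ] [ 0.61  -0.044  0.13 ]
side jar 0.5 [333.1, 170.0, 346.2, 196.4] 195 [0.706 0.19  0.063] [0.695 0.172 0.001] [0.739 0.222 0.078]
side wash_bottle 0.94 [373.1, 240.4, 405.0, 311.8] 1308 [ 0.727 -0.266  0.104] [ 0.703 -0.281  0.01 ] [ 0.762 -0.235  0.162]
side tip_box 0.92 [341.5, 327.7, 404.5, 383.0] 2572 [ 0.644 -0.412  0.062] [ 0.59  -0.443  0.007] [ 0.704 -0.362  0.065]
```

View pics/topc.png

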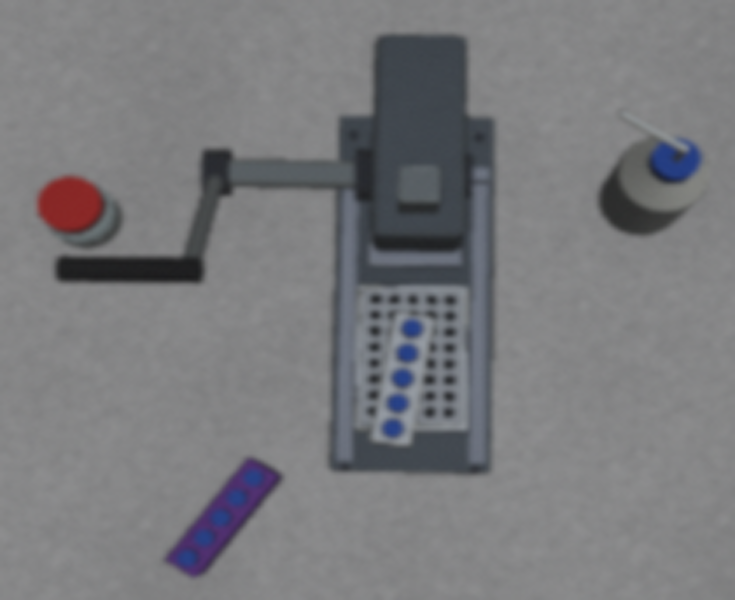

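View pics/sidec.png

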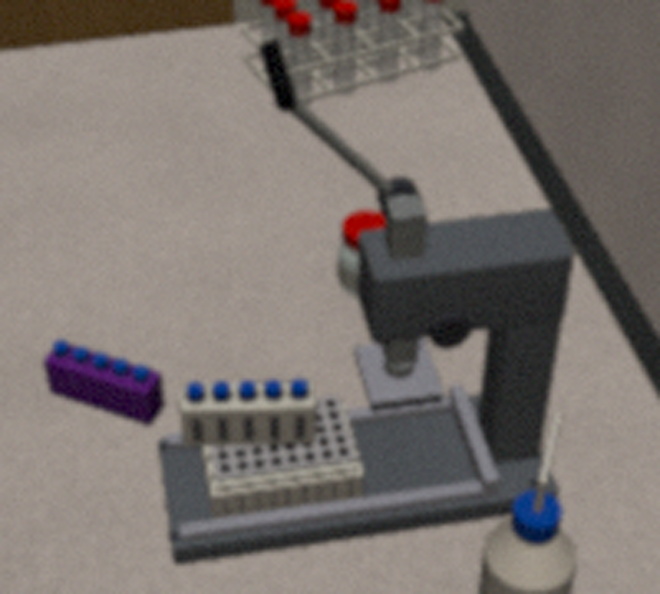

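```bash
cat > m.py <<'E'
from h import *
def rect(W,lo,hi,zl,zh,verb=1):
    m=(W[...,0]>lo[0])&(W[...,0]<hi[0])&(W[...,1]>lo[1])&(W[...,1]<hi[1])&(W[...,2]>zl)&(W[...,2]<zh)
    Q=W[m][:,:2].astype(np.float32)*1000
    return m,Q,cv2.minAreaRect(Q)
E
python3 - <<'E'
from m import *
for n in("top","side"):
    z=np.load(n+"0.npz");W=pts(n,z['d'])
    for nm,lo,hi,zl,zh in [("rack",(.48,-.1),(.66,-.01),.108,.14),("mat",(.45,-.14),(.66,0),.066,.083),("head",(.6,-.12),(.9,.02),.24,.28),("bed",(.4,-.2),(.8,.1),.02,.04),("bar",(.58,-.0),(.66,.2),.29,.34),("purple",(.35,0),(.55,.16),.035,.07)]:
        m,Q,r=rect(W,lo,hi,zl,zh);print(n,nm,len(Q),np.round(r[0],1),np.round(r[1],1),round(r[2],1),"z",np.nanmedian(W[m][:,2]).round(4))
    # blue caps
    p=z['p'].astype(int);b=(p[...,2]>p[...,0]*1.5)&(p[...,2]>80)&(W[...,2]>.115)&(W[...,0]<.65)&(W[...,1]<0)
    k,l,s,c=cv2.connectedComponentsWithStats(b.astype(np.uint8))
    for i in range(1,k):
        if s[i,4]>4: print(s[i,4],c[i].round(1),ray(n,c[i],.131).round(4))
E
```

```text
top rack 595 [583.5 -63.8] [ 62.5 153.4] 89.4 z 0.1202
top mat 872 [573.8 -61.8] [ 76.3 136.8] 89.5 z 0.073
top head 1680 [730.  -66.2] [ 59.9 154.8] 88.9 z 0.2596
top bed 2175 [591.5 -51.8] [189.1 438.3] 75.5 z 0.0269
top bar 407 [629.1 106. ] [34.6 85.1] 0.1 z 0.3211
top purple 486 [445.4  82.1] [ 30.3 110.2] 54.4 z 0.0467
25 [327.3 198.9] [ 0.6006 -0.0608  0.131 ]
24 [326.  207.3] [ 0.5797 -0.0574  0.131 ]
24 [324.5 215.5] [ 0.5594 -0.0535  0.131 ]
24 [323.3 224. ] [ 0.5384 -0.0503  0.131 ]
25 [321.8 232.4] [ 0.5179 -0.0463  0.131 ]
side rack 494 [583.1 -64.8] [ 64.1 153.8] 89.7 z 0.1195
side mat 576 [574.7 -61.1] [ 78.1 136.4] 87.5 z 0.073
side head 1244 [730.7 -66.9] [ 63.7 154.1] 88.4 z 0.2589
side bed 2454 [586.7 -50.2] [189.  438.5] 74.4 z 0.026
side bar 177 [621.3 103.5] [36. 87.] 15.8 z 0.3201
side purple 328 [445.3  82.6] [ 33.2 112.4] 54.3 z 0.0459
14 [288.5 222.7] [ 0.5182 -0.051   0.131 ]
16 [296.5 222.5] [ 0.5391 -0.0548  0.131 ]
15 [304.4 222.4] [ 0.5596 -0.0589  0.131 ]
17 [312.2 221.9] [ 0.5801 -0.0616  0.131 ]
17 [320.1 221.6] [ 0.6009 -0.0648  0.131 ]
```

Run:
```python
from m import *
for n in("top","side"):
    z=np.load(n+"0.npz");W=pts(n,z['d'])
    # head top: outline rectangle and yaw of sides
    m=(W[...,2]>.25)&(W[...,2]<.275)&(W[...,0]>.62)&(W[...,0]<.86)&(W[...,1]>-.13)&(W[...,1]<0)
    Q=W[m];yaw=[]
    for sgn in(1,-1):
        xs,ys=[],[]
        for x in np.arange(.665,.79,.005):
            q=Q[abs(Q[:,0]-x)<.003]
            if len(q)>3: xs.append(x);ys.append((q[:,1]*sgn).max()*sgn)
        a=np.polyfit(xs,ys,1);yaw.append((np.degrees(np.arctan(a[0])).round(2),np.polyval(a,.68).round(4)))
    print(n,"head",yaw,"xrange",np.percentile(Q[:,0],[1,99]))
    # guide tops z~0.033
    m=(abs(W[...,2]-.033)<.004)&(W[...,0]>.49)&(W[...,0]<.66)
    for lo,hi in((-.13,-.105),(-.025,.01)):
        Q=W[m&(W[...,1]>lo)&(W[...,1]<hi)]
        if len(Q)>20:
            a=np.polyfit(Q[:,0],Q[:,1],1);print(n,"guide",len(Q),np.degrees(np.arctan(a[0])).round(2),np.polyval(a,.6).round(4))
    # mat, bar, front edge of bed
    m=(abs(W[...,2]-.073)<.003)&(W[...,0]>.5)&(W[...,0]<.67)&(W[...,1]>-.12)&(W[...,1]<-.01)
    Q=W[m];print("mat x",np.percentile(Q[:,0],[1,99]).round(4),"y",np.percentile(Q[:,1],[1,99]).round(4))
    m=(W[...,2]>.3)&(W[...,2]<.33)&(W[...,0]<.66)&(W[...,1]>.04)&(W[...,1]<.17)
    for y in np.arange(.06,.15,.02):
        q=W[m&(abs(W[...,1]-y)<.01)]
        if len(q): print("bar",round(y,3),np.percentile(q[:,0],[2,50,98]).round(4),q[:,2].max().round(4),len(q))
    q=W[m];print("bar y",np.percentile(q[:,1],[1,99]).round(4))
    m=(W[...,2]>.2)&(W[...,2]<.22)&(W[...,0]>.62)&(W[...,1]>-.03)&(W[...,1]<.05);q=W[m];print("shaft x",np.percentile(q[:,0],[2,50,98]).round(4),np.percentile(q[:,2],95))
    m=(W[...,2]>.1)&(W[...,2]<.14)&(W[...,0]>.64)&(W[...,0]<.72)&(W[...,1]>-.11)&(W[...,1]<-.03);q=W[m];print("foot",len(q),q.min(0) if len(q) else 0,q.max(0) if len(q) else 0)
```

```text
top head [(np.float64(-1.58), np.float64(-0.0362)), (np.float64(-1.72), np.float64(-0.0942))] xrange [0.65420796 0.80557851]
top guide 262 -1.55 -0.1142
top guide 256 -1.53 -0.0124
mat x [0.5262 0.6417] y [-0.1002 -0.0237]
bar 0.06 [0.6121 0.6215 0.6381] 0.3244 40
bar 0.08 [0.6123 0.6201 0.6378] 0.3262 98
bar 0.1 [0.6125 0.6198 0.6291] 0.328 89
bar 0.12 [0.6129 0.6202 0.6291] 0.325 85
bar 0.14 [0.6133 0.6206 0.6294] 0.3253 79
bar y [0.0638 0.1475]
shaft x [0.7002 0.7134 0.7248] 0.21517452765879894
foot 125 [ 0.65277419 -0.09583041  0.12207109] [ 0.67578414 -0.03328525  0.13974754]
side head [(np.float64(8.54), np.float64(-0.0525)), (np.float64(-1.46), np.float64(-0.0956))] xrange [0.65482653 0.80552369]
side guide 257 -1.3 -0.1136
side guide 27 -1.88 -0.0121
mat x [0.5275 0.6418] y [-0.0997 -0.0267]
bar 0.06 [-0.0931  0.6233  0.6358] 0.3296 48
bar 0.08 [-0.107   0.6131  0.6326] 0.33 61
bar 0.1 [-0.1205 -0.0926  0.6278] 0.3296 66
bar 0.12 [-0.1194 -0.1024  0.6288] 0.3292 49
bar 0.14 [-0.1226  0.6181  0.6293] 0.3298 32
bar y [0.0635 0.1454]
shaft x [1.3776 1.3811 1.3839] 0.21804547952334327
foot 353 [ 0.65327294 -0.09993076  0.11893377] [ 0.71410133 -0.03123116  0.13992098]
```

Request:
carry_out(increments=[{"dp": [0,0,-60],"roll": -4},{"dp": [0,0,-60],"roll": -8}])

```text
t: 1.1
position: [0.1911, 0.5966, 0.2973]
tool_rot: [0.084, 0.996, 0.003, 0.001]
contact_force: [0.3, 1.0, 0.8]
grip_width: 0.0911
```

Request:
carry_out(increments=[{"dp": [-26,-42,0],"roll": 0},{"dp": [-52,-85,0],"roll": 0},{"dp": [-78,-128,0],"roll": 0},{"dp": [-104,-170,0],"roll": 0},{"dp": [-130,-212,0],"roll": 0},{"dp": [-156,-255,0],"roll": 0},{"dp": [-182,-297,0],"roll": 0},{"dp": [-208,-340,0],"roll": 0},{"dp": [-234,-382,0],"roll": 0},{"dp": [-260,-425,0],"roll": 0},{"dp": [-286,-467,0],"roll": 0},{"dp": [-312,-510,0],"roll": 0},{"dp": [-338,-552,0],"roll": 0},{"dp": [-363,-595,0],"roll": 0},{"dp": [-363,-595,0],"roll": 0},{"dp": [-363,-595,0],"roll": 0},{"dp": [-363,-595,0],"roll": 0}])

```text
t: 2.8
position: [0.4471, -0.0519, 0.2929]
tool_rot: [0.085, 0.996, 0.0, -0.0]
contact_force: [-0.6, 0.9, -0.5]
grip_width: 0.0912
```

Request:
carry_out(increments=[{"dp": [-36,5,0],"roll": 0},{"dp": [-72,10,20],"roll": 0},{"dp": [-108,15,50],"roll": 0},{"dp": [-108,15,90],"roll": 0},{"dp": [-108,15,125],"roll": 0},{"dp": [-108,15,138],"roll": 0},{"dp": [-108,15,138],"roll": 0},{"dp": [-108,15,138],"roll": 0}])

```text
t: 3.6
position: [0.5567, -0.0551, 0.1557]
tool_rot: [0.084, 0.996, -0.0, 0.0]
contact_force: [0.4, -0.3, 1.6]
grip_width: 0.0915
```

Run:
```python
from h import *
o=manip.get_obs();print(o['position'],o['tool_rot'])
p,d=manip.grab_frame("side");cv2.imwrite("pics/s1.png",cv2.resize(p[105:285,230:430,::-1],None,fx=3.3,fy=3.3))
p,d=manip.grab_frame("top");cv2.imwrite("pics/t1.png",cv2.resize(p[90:290,210:420,::-1],None,fx=3,fy=3))
```

```text
[ 0.55668713 -0.05508705  0.15566739] [ 8.42325141e-02  9.96446096e-01 -4.35383202e-06  2.47044914e-04]
```

View pics/s1.png

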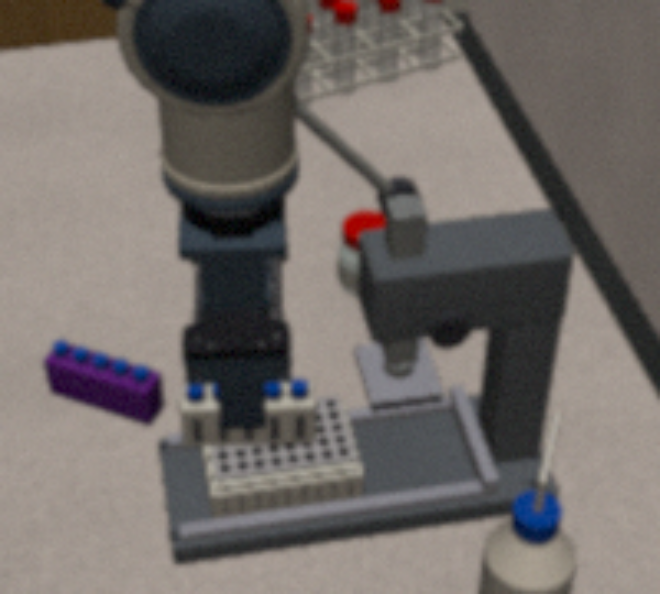

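View pics/t1.png

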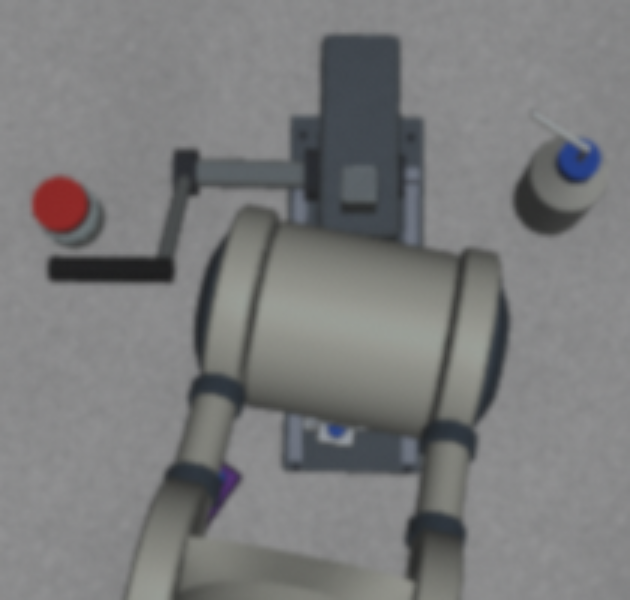

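The side view shows the fingers astride the rack at mid-length, with caps showing on both sides. The top view shows the wide wrist clear of the bar. Before going down I'll measure the wrist's size for later clearances.

Run:
```python
from h import *
o=manip.get_obs();T=o['position']
for n in("side","top"):
    p,d=manip.grab_frame(n);W=pts(n,d)
    m=(abs(W[...,0]-T[0])<.12)&(abs(W[...,1]-T[1])<.14)&(W[...,2]>.14)&~((W[...,0]>.645)&(W[...,2]<.28))
    Q=W[m]-T
    for z in np.arange(0.0,.5,.03):
        q=Q[abs(Q[:,2]-z)<.015]
        if len(q)>5: print(n,round(z,2),len(q),np.percentile(q,1,axis=0).round(3),np.percentile(q,99,axis=0).round(3))
```

```text
side 0.0 99 [-0.024 -0.059 -0.014] [ 0.009 -0.05   0.014]
side 0.03 87 [-0.025 -0.061  0.015] [ 0.009 -0.052  0.038]
side 0.06 164 [-0.047 -0.087  0.06 ] [0.047 0.047 0.075]
side 0.09 648 [-0.048 -0.092  0.075] [0.035 0.027 0.104]
side 0.12 250 [-0.03  -0.054  0.105] [0.119 0.126 0.134]
side 0.15 519 [-0.042 -0.054  0.136] [0.118 0.127 0.165]
side 0.18 284 [-0.046 -0.048  0.165] [ 0.045 -0.005  0.195]
side 0.21 465 [-0.045 -0.048  0.195] [ 0.045 -0.003  0.225]
side 0.24 469 [-0.044 -0.047  0.225] [ 0.044 -0.006  0.255]
side 0.27 181 [-0.041 -0.072  0.255] [ 0.045 -0.011  0.285]
side 0.3 456 [-0.059 -0.083  0.286] [ 0.032 -0.058  0.315]
side 0.33 827 [-0.066 -0.085  0.315] [0.065 0.058 0.345]
side 0.36 1630 [-0.086 -0.084  0.346] [0.061 0.068 0.375]
side 0.39 1955 [-0.117 -0.075  0.375] [0.04  0.077 0.404]
side 0.42 456 [-0.12  -0.05   0.406] [-0.08   0.084  0.435]
side 0.45 372 [-0.12  -0.048  0.435] [-0.084  0.089  0.465]
side 0.48 22 [-0.12   0.027  0.465] [-0.112  0.094  0.467]
top 0.12 32 [ 0.088 -0.02   0.124] [0.114 0.131 0.135]
top 0.15 125 [ 0.055 -0.02   0.135] [0.119 0.139 0.165]
top 0.18 54 [-0.044  0.013  0.165] [0.069 0.14  0.192]
top 0.21 9 [-0.046  0.001  0.201] [-0.042  0.02   0.209]
top 0.33 86 [-0.059 -0.067  0.327] [0.06  0.068 0.345]
top 0.36 2365 [-0.066 -0.08   0.347] [0.059 0.081 0.375]
top 0.39 4889 [-0.105 -0.071  0.375] [0.042 0.083 0.402]
top 0.42 130 [-0.118 -0.048  0.407] [-0.08   0.088  0.435]
top 0.45 914 [-0.12  -0.047  0.436] [-0.084  0.094  0.465]
top 0.48 123 [-0.12   0.024  0.465] [-0.11   0.095  0.469]
```

Request:
carry_out(increments=[{"dp": [0,0,20],"roll": 0},{"dp": [0,0,40],"roll": 0},{"dp": [0,0,55],"roll": 0},{"dp": [0,0,55],"roll": 0},{"dp": [0,0,55],"roll": 0}])

```text
t: 4.3
position: [0.5568, -0.0562, 0.1007]
tool_rot: [0.085, 0.996, -0.0, 0.0]
contact_force: [0.2, -0.0, -0.0]
grip_width: 0.091
```

Request:
carry_out(increments=[{"dp": [0,0,0],"roll": 0},{"dp": [0,0,0],"roll": 0},{"dp": [0,0,0],"roll": 0},{"dp": [0,0,0],"roll": 0},{"dp": [0,0,0],"roll": 0},{"dp": [0,0,0],"roll": 0},{"dp": [0,0,0],"roll": 0},{"dp": [0,0,0],"roll": 0}], claw=1)

```text
t: 5.1
position: [0.5565, -0.0561, 0.0999]
tool_rot: [0.085, 0.996, 0.0, -0.0]
contact_force: [-0.0, 0.6, -0.2]
grip_width: 0.0299
```

Request:
carry_out(increments=[{"dp": [0,0,-5],"roll": 0},{"dp": [0,0,-15],"roll": 0},{"dp": [0,0,-32],"roll": 0},{"dp": [0,0,-52],"roll": 0},{"dp": [2,-8,-65],"roll": 0},{"dp": [8,-30,-70],"roll": 0},{"dp": [14,-55,-70],"roll": 0},{"dp": [20,-80,-70],"roll": 0},{"dp": [27,-106,-70],"roll": 0},{"dp": [34,-132,-70],"roll": 0},{"dp": [40,-158,-70],"roll": 0},{"dp": [46,-180,-65],"roll": 0},{"dp": [50,-196,-55],"roll": 0},{"dp": [52,-204,-35],"roll": 0},{"dp": [53,-207,-10],"roll": 0},{"dp": [53,-207,15],"roll": 0},{"dp": [53,-207,36],"roll": 0},{"dp": [53,-207,54],"roll": 0},{"dp": [53,-207,64],"roll": 0},{"dp": [53,-207,64],"roll": 0}])

```text
t: 7.1
position: [0.4686, -0.2511, 0.0353]
tool_rot: [0.085, 0.996, 0.0, -0.001]
contact_force: [-0.5, 0.4, -2.8]
grip_width: 0.0301
```

Run:
```python
from h import *
print(manip.get_obs()['position'])
p,d=manip.grab_frame("side");cv2.imwrite("pics/s2.png",cv2.resize(p[120:390,200:430,::-1],None,fx=2.2,fy=2.2))
```

```text
[ 0.46860609 -0.25114672  0.03527986]
```

View pics/s2.png

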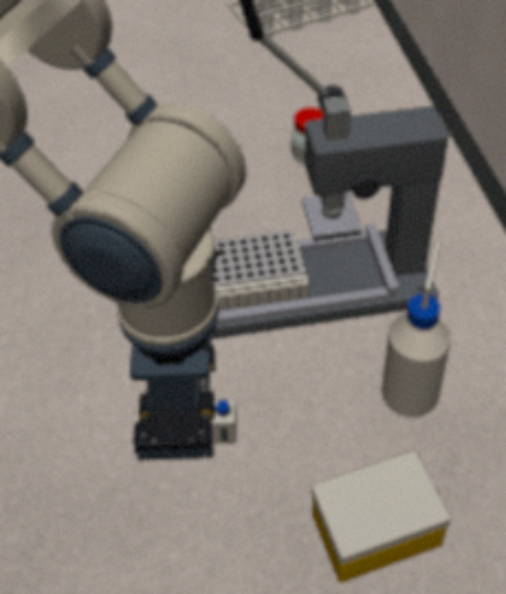

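The rack is held upright, with its right end at about (223,425) in the crop, over open bench. Its underside is about 8 mm up.

Request:
carry_out(increments=[{"dp": [0,0,3],"roll": 0},{"dp": [0,0,5],"roll": 0},{"dp": [0,0,7],"roll": 0},{"dp": [0,0,8],"roll": 0},{"dp": [0,0,8],"roll": 0}])

```text
t: 7.65
position: [0.4692, -0.2512, 0.0279]
tool_rot: [0.085, 0.996, -0.0, -0.0]
contact_force: [-0.8, 0.7, -2.5]
grip_width: 0.0296
```

Request:
carry_out(increments=[{"dp": [0,0,0.5],"roll": 0},{"dp": [0,0,1],"roll": 0},{"dp": [0,0,1],"roll": 0}])

```text
t: 7.95
position: [0.4693, -0.2512, 0.027]
tool_rot: [0.085, 0.996, -0.0, 0.0]
contact_force: [0.7, 0.0, -2.4]
grip_width: 0.03
```

Request:
carry_out(increments=[{"dp": [0,0,0.5],"roll": 0},{"dp": [0,0,1],"roll": 0},{"dp": [0,0,1],"roll": 0}])

```text
t: 8.25
position: [0.4693, -0.2512, 0.0269]
tool_rot: [0.085, 0.996, -0.0, 0.0]
contact_force: [-2.9, 3.2, 21.2]
grip_width: 0.0302
```

Request:
carry_out(increments=[{"dp": [0,0,-0.7],"roll": 0}])

```text
t: 8.35
position: [0.4693, -0.2512, 0.027]
tool_rot: [0.085, 0.996, -0.0, 0.0]
contact_force: [-0.2, -0.3, -3.6]
grip_width: 0.0298
```

Request:
carry_out(increments=[{"dp": [0,0,0],"roll": 0},{"dp": [0,0,0],"roll": 0},{"dp": [0,0,0],"roll": 0},{"dp": [0,0,0],"roll": 0},{"dp": [0,0,-5],"roll": 0},{"dp": [0,0,-20],"roll": 0},{"dp": [0,0,-50],"roll": 0},{"dp": [0,0,-90],"roll": 0},{"dp": [0,0,-113],"roll": 0},{"dp": [0,0,-113],"roll": 0}], claw=0)

```text
t: 9.35
position: [0.4706, -0.2521, 0.143]
tool_rot: [0.085, 0.996, -0.001, 0.002]
contact_force: [-0.5, 0.2, -1.4]
grip_width: 0.0915
```

Request:
carry_out(increments=[{"dp": [2,15,0],"roll": -2},{"dp": [6,50,0],"roll": -5},{"dp": [11,90,0],"roll": -8.15},{"dp": [16,130,0],"roll": -8.15},{"dp": [21,170,0],"roll": -8.15},{"dp": [23,191,0],"roll": -8.15},{"dp": [23,191,5],"roll": -8.15},{"dp": [23,191,35],"roll": -8.15},{"dp": [23,191,70],"roll": -8.15},{"dp": [23,191,89],"roll": -8.15},{"dp": [23,191,89],"roll": -8.15},{"dp": [23,191,89],"roll": -8.15}], claw=0.5)

```text
t: 10.55
position: [0.4783, -0.0591, 0.0504]
tool_rot: [0.014, 1.0, 0.0, -0.001]
contact_force: [0.1, -0.1, 0.8]
grip_width: 0.0455
```

Run:
```python
from h import *
o=manip.get_obs();print(o['position'],o['tool_rot'],o['contact_force'])
p,d=manip.grab_frame("side");cv2.imwrite("pics/s3.png",cv2.resize(p[120:390,200:430,::-1],None,fx=2.2,fy=2.2))
```

```text
[ 0.47834809 -0.05905712  0.05039556] [ 1.38323579e-02  9.99903987e-01  1.83805042e-04 -8.05405255e-04] [ 0.14013034 -0.14055266  0.80555062]
```

View pics/s3.png

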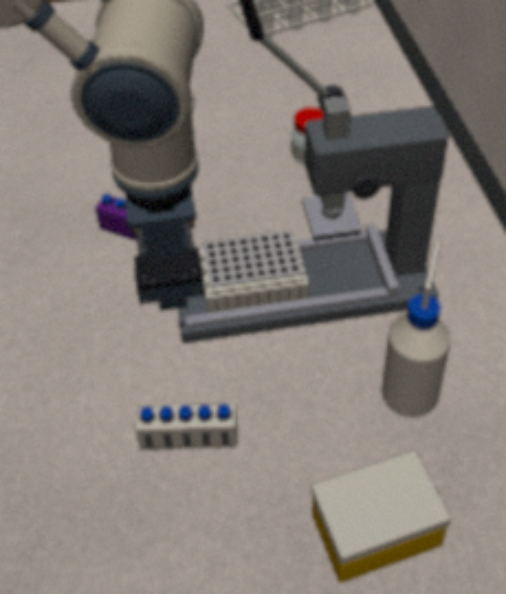

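The rack stands upright at about (186,428) with all five caps, and the fingers are behind the plate's front face. Now I'll push along the guides.

Request:
carry_out(increments=[{"dp": [-10,0,0],"roll": 0},{"dp": [-20,0,0],"roll": 0},{"dp": [-25,0,0],"roll": 0},{"dp": [-30,0,0],"roll": 0},{"dp": [-36,0,0],"roll": 0},{"dp": [-42,0,0],"roll": 0},{"dp": [-48,0,0],"roll": 0},{"dp": [-54,0,0],"roll": 0},{"dp": [-60,0,0],"roll": 0},{"dp": [-66,0,0],"roll": 0},{"dp": [-72,0,0],"roll": 0},{"dp": [-78,0,0],"roll": 0},{"dp": [-84,0,0],"roll": 0},{"dp": [-90,0,0],"roll": 0},{"dp": [-96,0,0],"roll": 0},{"dp": [-102,0,0],"roll": 0},{"dp": [-106,0,0],"roll": 0},{"dp": [-109,0,0],"roll": 0},{"dp": [-110,0,0],"roll": 0},{"dp": [-110,0,0],"roll": 0}])

```text
t: 12.6
position: [0.5891, -0.0621, 0.0506]
tool_rot: [0.014, 1.0, -0.0, 0.0]
contact_force: [1.0, 0.6, -0.1]
grip_width: 0.0455
```

```bash
cat > pl.py <<'E'
from m import *
import sys
o=manip.get_obs();print(o['position'].round(4),o['contact_force'].round(1),o['t'])
for n in ("side","top")[:int(sys.argv[2]) if len(sys.argv)>2 else 1]:
    p,d=manip.grab_frame(n);W=pts(n,d);cv2.imwrite(f"pics/{n}_{sys.argv[1]}.png",cv2.resize(p[110:300,240:430,::-1],None,fx=3.1,fy=3.1));np.savez(f"{n}_{sys.argv[1]}.npz",p=p,d=d)
E
python3 pl.py push1
```

```text
[ 0.5891 -0.0621  0.0506] [ 1.   0.6 -0.1] 12.6
```

View pics/side_push1.png

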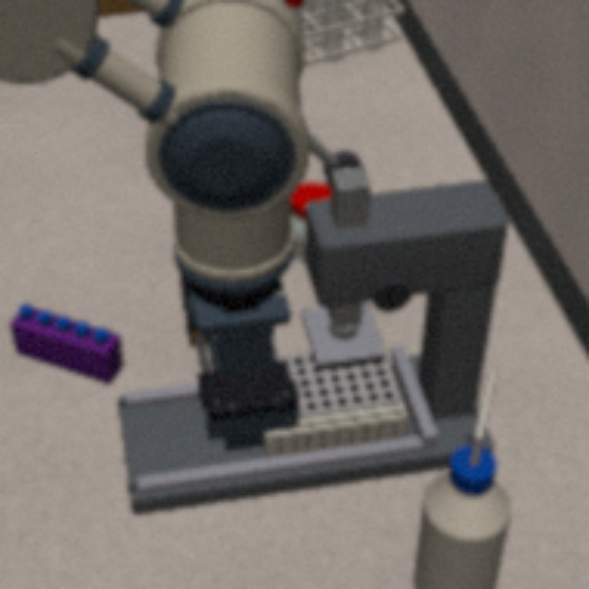

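Request:
carry_out(increments=[{"dp": [-2,0,0],"roll": 0},{"dp": [-4,0,0],"roll": 0},{"dp": [-6,0,0],"roll": 0},{"dp": [-8,0,0],"roll": 0},{"dp": [-9,0,0],"roll": 0}])

```text
t: 13.15
position: [0.5981, -0.0624, 0.0506]
tool_rot: [0.014, 1.0, -0.0, 0.0]
contact_force: [-0.9, 0.4, 1.7]
grip_width: 0.0458
```

Request:
carry_out(increments=[{"dp": [-0.7,0,0],"roll": 0},{"dp": [-1.4,0,0],"roll": 0},{"dp": [-2,0,0],"roll": 0}])

```text
t: 13.45
position: [0.5998, -0.0624, 0.0506]
tool_rot: [0.014, 1.0, -0.0, -0.0]
contact_force: [-1.3, -0.1, 2.1]
grip_width: 0.0458
```

Request:
carry_out(increments=[{"dp": [-0.5,0,0],"roll": 0},{"dp": [-1,0,0],"roll": 0}])

```text
t: 13.65
position: [0.6008, -0.0624, 0.0506]
tool_rot: [0.014, 1.0, -0.0, -0.0]
contact_force: [-1.3, 0.3, 1.0]
grip_width: 0.0456
```

Request:
carry_out(increments=[{"dp": [-0.5,0,0],"roll": 0},{"dp": [-1,0,0],"roll": 0}])

```text
t: 13.85
position: [0.601, -0.0624, 0.0505]
tool_rot: [0.014, 1.0, 0.0, -0.001]
contact_force: [-8.4, -0.6, 5.3]
grip_width: 0.0456
```

```bash
python3 pl.py push2
```

```text
[ 0.601  -0.0624  0.0505] [-8.4 -0.6  5.3] 13.85
```

View pics/side_push2.png

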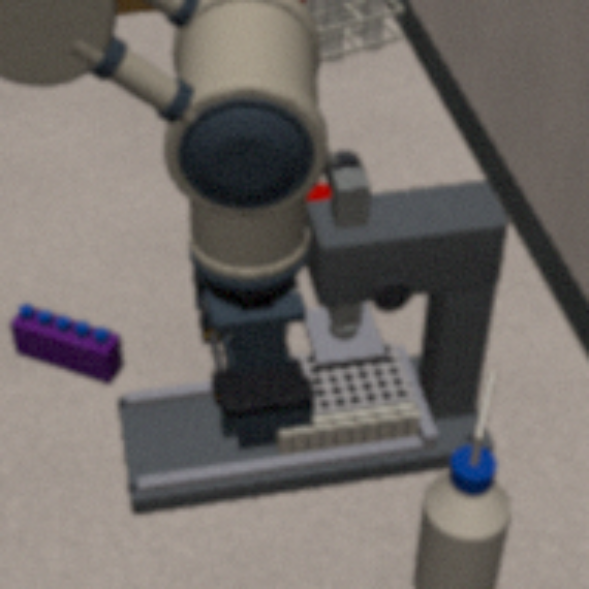

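Request:
carry_out(increments=[{"dp": [-0.6,0,0],"roll": 0},{"dp": [-0.6,0,0],"roll": 0}])

```text
t: 14.1
position: [0.601, -0.0624, 0.0505]
tool_rot: [0.014, 1.0, 0.0, -0.001]
contact_force: [-10.0, -1.5, 7.0]
grip_width: 0.0457
```

Run:
```python
from h import *
z=np.load("side_push2.npz");W=pts("side",z['d'])
m=(abs(W[...,2]-.073)<.003)&(W[...,0]>.55)&(W[...,0]<.78)&(W[...,1]>-.13)&(W[...,1]<-.01)
for y in(-.095,-.09,-.085):
    q=W[m&(abs(W[...,1]-y)<.0035)];print(y,len(q),q[:,0].min().round(4),q[:,0].max().round(4))
# end gap: profile along x near y=-.09
q=W[(abs(W[...,1]+.09)<.006)&(W[...,0]>.7)&(W[...,0]<.79)];q=q[np.argsort(q[:,0])];print(q[::3,[0,2]].round(3).tolist())
o=manip.get_obs();print(o['ft_torque'])
```

```text
-0.095 58 0.6512 0.7776
-0.09 59 0.6586 0.778
-0.085 52 0.6568 0.7643
[[0.7, 0.221], [0.7, 0.073], [0.701, 0.254], [0.701, 0.242], [0.701, 0.074], [0.701, 0.246], [0.702, 0.134], [0.702, 0.231], [0.702, 0.225], [0.703, 0.257], [0.703, 0.22], [0.703, 0.245], [0.704, 0.246], [0.704, 0.072], [0.704, 0.134], [0.705, 0.232], [0.705, 0.218], [0.706, 0.253], [0.706, 0.254], [0.706, 0.243], [0.707, 0.228], [0.707, 0.072], [0.707, 0.132], [0.708, 0.22], [0.708, 0.071], [0.708, 0.133], [0.708, 0.071], [0.709, 0.259], [0.709, 0.074], [0.709, 0.238], [0.71, 0.259], [0.71, 0.132], [0.71, 0.261], [0.711, 0.255], [0.711, 0.249], [0.711, 0.075], [0.711, 0.069], [0.712, 0.241], [0.712, 0.074], [0.712, 0.076], [0.713, 0.258], [0.713, 0.26], [0.713, 0.127], [0.714, 0.242], [0.714, 0.213], [0.714, 0.227], [0.715, 0.222], [0.715, 0.074], [0.716, 0.245], [0.716, 0.255], [0.717, 0.073], [0.717, 0.24], [0.718, 0.26], [0.718, 0.074], [0.719, 0.245], [0.719, 0.262], [0.719, 0.259], [0.72, 0.226], [0.72, 0.227], [0.721, 0.245], [0.721, 0.075], [0.722, 0.229], [0.722, 0.234], [0.722, 0.257], [0.723, 0.251], [0.
[... 3835 characters left out ...]
0.783, 0.134], [0.783, 0.179], [0.783, 0.182], [0.783, 0.176], [0.784, 0.173], [0.784, 0.088], [0.784, 0.097], [0.784, 0.255], [0.784, 0.12], [0.784, 0.039], [0.785, 0.143], [0.785, 0.148], [0.785, 0.139], [0.785, 0.109], [0.785, 0.115], [0.785, 0.18], [0.785, 0.177], [0.786, 0.072], [0.786, 0.216], [0.786, 0.157], [0.786, 0.055], [0.786, 0.128], [0.786, 0.095], [0.786, 0.103], [0.787, 0.047], [0.787, 0.037], [0.787, 0.171], [0.787, 0.143], [0.787, 0.071], [0.788, 0.095], [0.788, 0.26], [0.788, 0.06], [0.788, 0.088], [0.788, 0.108], [0.788, 0.157], [0.788, 0.078], [0.789, 0.08], [0.789, 0.026], [0.789, 0.178], [0.789, 0.26], [0.79, 0.072], [0.79, 0.168]]
[-0.08678158  1.5960649  -0.03868998]
```

Request:
carry_out(increments=[{"dp": [-0.8,0,0],"roll": 0},{"dp": [-0.8,0,0],"roll": 0},{"dp": [-0.8,0,0],"roll": 0}])

```text
t: 14.4
position: [0.601, -0.0624, 0.0504]
tool_rot: [0.014, 1.0, 0.0, -0.002]
contact_force: [-14.0, -1.6, 9.3]
grip_width: 0.0458
```

Request:
carry_out(increments=[{"dp": [3,0,0],"roll": 0},{"dp": [15,0,0],"roll": 0},{"dp": [40,0,0],"roll": 0},{"dp": [70,0,-15],"roll": 0},{"dp": [100,0,-50],"roll": 0},{"dp": [120,0,-90],"roll": 0},{"dp": [120,0,-135],"roll": 0},{"dp": [120,0,-180],"roll": 0},{"dp": [120,0,-225],"roll": 0},{"dp": [120,0,-270],"roll": 0},{"dp": [120,0,-310],"roll": 0},{"dp": [120,0,-345],"roll": 0},{"dp": [120,0,-355],"roll": 0},{"dp": [120,0,-355],"roll": 0}], claw=0)

```text
t: 15.8
position: [0.484, -0.0593, 0.4069]
tool_rot: [0.014, 1.0, -0.0, 0.002]
contact_force: [0.4, -0.7, -1.0]
grip_width: 0.0913
```

```bash
python3 pl.py home 2
python3 - <<'E'
from h import *
o=manip.get_obs();print(o['qpos'],o['tool_rot'])
for n in("side","top"):
    z=np.load(n+"_home.npz");W=pts(n,z['d'])
    m=(abs(W[...,2]-.073)<.003)&(W[...,0]>.55)&(W[...,0]<.76)&(W[...,1]>-.102)&(W[...,1]<-.03)
    print(n,m.sum(),W[m].min(0).round(4),W[m].max(0).round(4),np.median(W[m][:,2]))
    m=(W[...,2]>.3)&(W[...,2]<.33)&(W[...,0]<.66)&(W[...,0]>.58)&(W[...,1]>.05)&(W[...,1]<.17)
    print("bar",np.percentile(W[m],[1,50,99],axis=0).round(4) if m.sum() else 0)
E
```

```text
[ 0.484  -0.0593  0.4069] [ 0.4 -0.7 -1. ] 15.8
[-2.44511605e-01  1.61435786e-01  1.38247662e+00  5.80956319e-05
  1.59880962e+00 -1.78737642e+00] [ 1.39645040e-02  9.99902332e-01  1.57304891e-04 -5.43112238e-04]
side 632 [ 0.6259 -0.1018  0.07  ] [ 0.7424 -0.03    0.0759] 0.07280570058343233
bar [[0.6122 0.0625 0.3013]
 [0.6212 0.0876 0.3206]
 [0.6373 0.1452 0.3247]]
top 265 [ 0.6277 -0.1012  0.07  ] [ 0.7197 -0.03    0.076 ] 0.07307530527764183
bar [[0.6122 0.0637 0.3042]
 [0.6201 0.1032 0.3214]
 [0.6357 0.1477 0.3262]]
```

View pics/side_home.png

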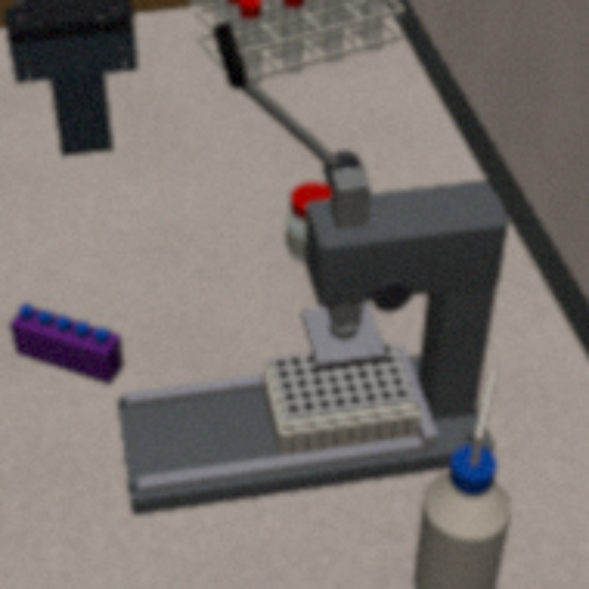

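View pics/top_home.png

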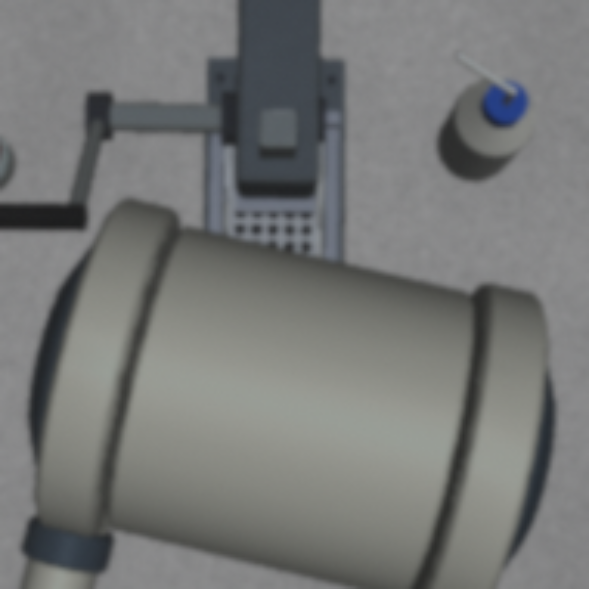

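Plate is home: the mat spans x 0.626–0.742, so its centre is 0.684 against an expected 0.683. The free bar is at (232,55) in the side crop. Next I'll move over the bar, with the jaws turned to close along x.

Request:
carry_out(increments=[{"dp": [-12,16,0],"roll": 8},{"dp": [-24,32,0],"roll": 16},{"dp": [-36,48,0],"roll": 24},{"dp": [-48,64,0],"roll": 32},{"dp": [-60,80,0],"roll": 40},{"dp": [-72,96,0],"roll": 48},{"dp": [-84,112,0],"roll": 56},{"dp": [-96,128,0],"roll": 64},{"dp": [-108,144,0],"roll": 72},{"dp": [-120,160,0],"roll": 80},{"dp": [-132,178,0],"roll": 88},{"dp": [-132,178,0],"roll": 90},{"dp": [-132,178,0],"roll": 90},{"dp": [-132,178,0],"roll": 90}])

```text
t: 17.3
position: [0.6199, 0.1149, 0.4043]
tool_rot: [0.716, 0.698, -0.001, -0.001]
contact_force: [-0.1, -0.5, 0.5]
grip_width: 0.091
```

```bash
python3 pl.py bar1 1; python3 -c "
from h import *
o=manip.get_obs();print(o['qpos'].round(3),o['tool_rot'].round(4),o['position'])"
```

```text
[0.6199 0.1149 0.4043] [-0.1 -0.5  0.5] 17.3
[ 0.088  0.399  1.045 -0.     1.699  0.115] [ 7.165e-01  6.976e-01 -5.000e-04 -4.000e-04] [0.61991479 0.1147912  0.40473296]
```

View pics/side_bar1.png

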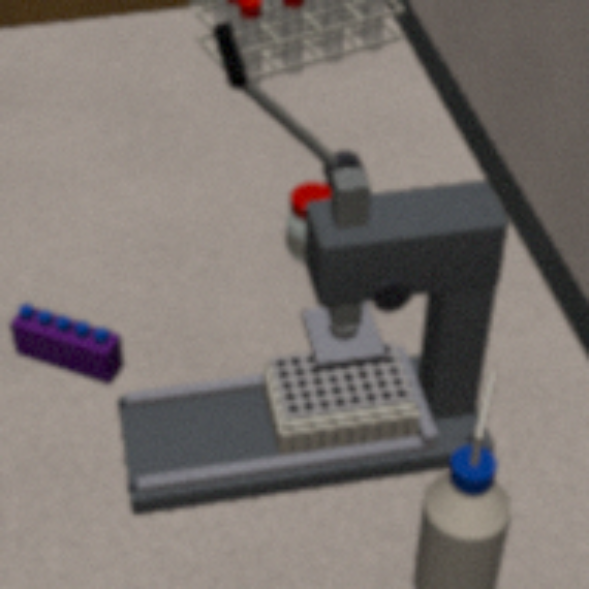

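Request:
carry_out(increments=[{"dp": [0,0,25],"roll": 0},{"dp": [0,0,50],"roll": 0},{"dp": [0,0,70],"roll": 0},{"dp": [0,0,84],"roll": 0},{"dp": [0,0,89],"roll": 0},{"dp": [0,0,89],"roll": 0},{"dp": [0,0,89],"roll": 0}])

```text
t: 18.05
position: [0.6205, 0.1149, 0.3174]
tool_rot: [0.717, 0.697, 0.0, 0.0]
contact_force: [-0.5, -0.1, 0.3]
grip_width: 0.0911
```

Request:
carry_out(increments=[{"dp": [0,0,0],"roll": 0},{"dp": [0,0,0],"roll": 0},{"dp": [0,0,0],"roll": 0},{"dp": [0,0,0],"roll": 0},{"dp": [0,0,0],"roll": 0},{"dp": [0,0,0],"roll": 0},{"dp": [0,0,0],"roll": 0},{"dp": [0,0,0],"roll": 0}], claw=1)

```text
t: 18.85
position: [0.6202, 0.1151, 0.3166]
tool_rot: [0.717, 0.697, 0.0, 0.0]
contact_force: [-0.2, 0.5, -0.1]
grip_width: 0.0302
```

Run:
```python
from h import *
o=manip.get_obs();print(o['position'],o['contact_force'],o['ft_torque'],o['tool_rot'])
p,d=manip.grab_frame("side");cv2.imwrite("pics/g1.png",cv2.resize(p[10:220,220:430,::-1],None,fx=2.8,fy=2.8))
```

```text
[0.62020837 0.11510005 0.31661985] [-0.18462258  0.53002313 -0.09079492] [-0.0755905   0.0213342  -0.04181455] [7.16921778e-01 6.97153615e-01 2.29533380e-06 5.33752223e-07]
```

View pics/g1.png

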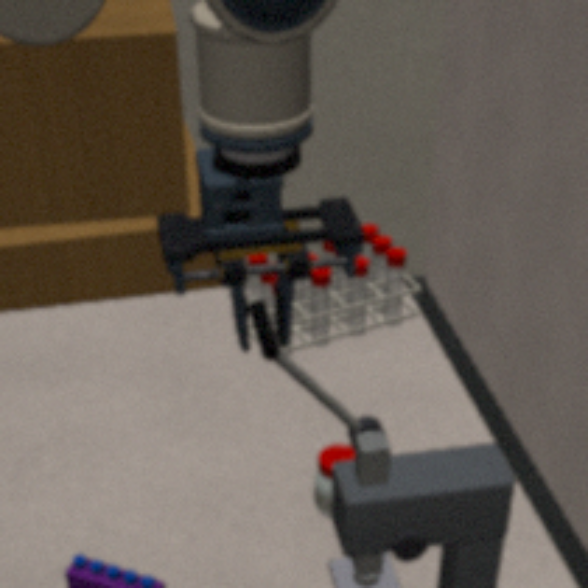

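The fingers straddle the bar at about (262,325) and are still closing.

Request:
carry_out(increments=[{"dp": [0,0,0],"roll": 0},{"dp": [0,0,0],"roll": 0},{"dp": [0,0,0],"roll": 0},{"dp": [0,0,0],"roll": 0}])

```text
t: 19.3
position: [0.6204, 0.1151, 0.3167]
tool_rot: [0.717, 0.697, 0.0, 0.0]
contact_force: [1.5, 0.5, -1.0]
grip_width: 0.0177
```

```bash
python3 - <<'E'
import numpy as np
for t in np.arange(0,1.46,.05):
    p=np.radians(50)-t;print(round(t,2),round(-150*(np.cos(p)-np.cos(np.radians(50))),1),round(150*(np.sin(np.radians(50))-np.sin(p)),1))
E
cat > st.py <<'E'
from h import *
P0=np.array([.6204,.1151,.3167])
def st():
    o=manip.get_obs();P=o['position']-P0;F=o['contact_force']
    ex=np.array([.9995,-.028,0]);a=P@ex-.0964;b=P[2]+.1149   # rel. pivot
    r=np.hypot(a,b);phi=np.arctan2(b,-a);th=np.radians(50)-phi
    tang=np.array([-np.sin(phi),-np.cos(phi)])  # (press x, z) direction of travel as theta grows
    ft=-(F@ex*tang[0]+F[2]*tang[1])
    tq=ft*.15
    print('t %.2f th %.3f r %.1f  tangF %.1f radF %.1f torque %.2f foot est %.1f'%(o['t'],th,r*1e3,ft,F@ex*-np.cos(phi)+F[2]*np.sin(phi),tq,(tq-.2-.6*th)/.05),P.round(4),'w',o['grip_width'].round(4),'off-y %.4f'%(P@[.028,.9995,0]))
st()
E
python3 st.py
```

```text
0.0 -0.0 0.0
0.05 -5.6 5.0
0.1 -11.0 10.2
0.15 -16.1 15.7
0.2 -20.9 21.4
0.25 -25.4 27.4
0.3 -29.7 33.6
0.35 -33.6 40.0
0.4 -37.1 46.6
0.45 -40.4 53.4
0.5 -43.3 60.3
0.55 -45.8 67.3
0.6 -48.0 74.5
0.65 -49.9 81.8
0.7 -51.4 89.1
0.75 -52.5 96.6
0.8 -53.2 104.0
0.85 -53.5 111.5
0.9 -53.5 119.0
0.95 -53.1 126.5
1.0 -52.4 134.0
1.05 -51.2 141.4
1.1 -49.7 148.7
1.15 -47.9 156.0
1.2 -45.6 163.1
1.25 -43.0 170.2
1.3 -40.1 177.1
1.35 -36.8 183.8
1.4 -33.2 190.4
1.45 -29.3 196.8Traceback (most recent call last):
  File "st.py", line 11, in <module>
    st()
    ~~^^
  File "st.py", line 10, in st
    print('t %.2f th %.3f r %.1f  tangF %.1f radF %.1f torque %.2f foot est %.1f'%(o['t'],th,r*1e3,ft,F@ex*-np.cos(phi)+F[2]*np.sin(phi),tq,(tq-.2-.6*th)/.05),P.round(4),'w',o['grip_width'].round(4),'off-y %.4f'%(P@[.028,.9995,0]))
                                                                                                                                                                              ^^^^^^^^^^^^^^^^^^^^^
AttributeError: 'float' object has no attribute 'round'
```

Request:
carry_out(increments=[{"dp": [0,-2.8,2.5],"roll": 0},{"dp": [0,-5.6,5],"roll": 0},{"dp": [0,-11,10.2],"roll": 0},{"dp": [0,-16.1,15.7],"roll": 0},{"dp": [0,-20.9,21.4],"roll": 0},{"dp": [0,-25.4,27.4],"roll": 0},{"dp": [0,-29.7,33.6],"roll": 0},{"dp": [0,-33.6,40],"roll": 0},{"dp": [0,-37.1,46.6],"roll": 0},{"dp": [0,-40.4,53.4],"roll": 0},{"dp": [0,-43.3,60.3],"roll": 0},{"dp": [0,-43.3,60.3],"roll": 0}])

```text
t: 20.5
position: [0.5768, 0.1165, 0.2554]
tool_rot: [0.717, 0.697, 0.0, -0.0]
contact_force: [6.5, 2.7, 3.1]
grip_width: 0.0173
```

```bash
sed -i "s/o\['grip_width'\].round(4)/round(o['grip_width'],4)/" st.py; python3 st.py
```

```text
t 20.50 th 0.507 r 150.0  tangF 5.2 radF -4.9 torque 0.78 foot est 5.5 [-0.0436  0.0014 -0.0613] w 0.0173 off-y 0.0002
```

Request:
carry_out(increments=[{"dp": [0,-2.5,7],"roll": 0},{"dp": [0,-4.7,14.2],"roll": 0},{"dp": [0,-6.6,21.5],"roll": 0},{"dp": [0,-8.1,28.8],"roll": 0},{"dp": [0,-8.1,28.8],"roll": 0}])

```text
t: 21.0
position: [0.5692, 0.1167, 0.2269]
tool_rot: [0.717, 0.697, 0.001, 0.0]
contact_force: [7.3, 2.9, 3.9]
grip_width: 0.0176
```

```bash
python3 st.py;python3 pl.py p70 1
```

```text
t 21.00 th 0.704 r 149.7  tangF 5.1 radF -6.4 torque 0.76 foot est 2.8 [-0.0512  0.0016 -0.0898] w 0.0176 off-y 0.0001
[0.5692 0.1167 0.2269] [7.3 2.9 3.9] 21.0
```

View pics/side_p70.png

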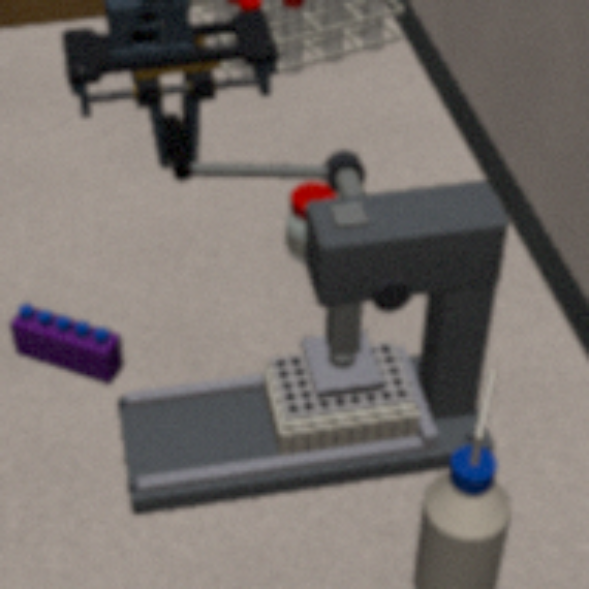

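Request:
carry_out(increments=[{"dp": [0,-0.6,3.7],"roll": 0},{"dp": [0,-1.1,7.5],"roll": 0},{"dp": [0,-1.1,7.5],"roll": 0}])

```text
t: 21.35
position: [0.5682, 0.1167, 0.2198]
tool_rot: [0.717, 0.697, 0.001, 0.0]
contact_force: [8.1, 3.1, 4.3]
grip_width: 0.0176
```

```bash
python3 st.py
```

```text
t 21.35 th 0.752 r 149.7  tangF 5.2 radF -7.4 torque 0.78 foot est 2.6 [-0.0522  0.0016 -0.0969] w 0.0176 off-y 0.0001
```

Request:
carry_out(increments=[{"dp": [0,-0.3,3.7],"roll": 0},{"dp": [0,-0.3,3.7],"roll": 0}])

```text
t: 21.55
position: [0.5679, 0.1167, 0.2162]
tool_rot: [0.717, 0.697, 0.001, 0.0]
contact_force: [6.5, 3.3, 6.6]
grip_width: 0.0175
```

```bash
python3 st.py
```

```text
t 21.55 th 0.776 r 149.6  tangF 7.2 radF -5.7 torque 1.07 foot est 8.1 [-0.0525  0.0016 -0.1005] w 0.0175 off-y 0.0001
```

Request:
carry_out(increments=[{"dp": [0,-0.3,3.7],"roll": 0},{"dp": [0,-0.3,3.7],"roll": 0}])

```text
t: 21.75
position: [0.5676, 0.1167, 0.2125]
tool_rot: [0.717, 0.697, 0.001, 0.0]
contact_force: [5.7, 2.9, 5.7]
grip_width: 0.0172
```

```bash
python3 st.py
```

```text
t 21.75 th 0.801 r 149.6  tangF 6.1 radF -5.2 torque 0.92 foot est 4.7 [-0.0528  0.0016 -0.1042] w 0.0172 off-y 0.0001
```

Request:
carry_out(increments=[{"dp": [0,-0.2,3.7],"roll": 0},{"dp": [0,-0.2,3.7],"roll": 0}])

```text
t: 21.95
position: [0.5674, 0.1167, 0.2088]
tool_rot: [0.717, 0.697, 0.001, 0.0]
contact_force: [6.2, 2.8, 5.0]
grip_width: 0.0177
```

```bash
python3 st.py
```

```text
t 21.95 th 0.826 r 149.6  tangF 5.3 radF -5.8 torque 0.79 foot est 2.0 [-0.053   0.0016 -0.1079] w 0.0177 off-y 0.0001
```

Request:
carry_out(increments=[{"dp": [0,-0.1,3.7],"roll": 0},{"dp": [0,-0.1,3.7],"roll": 0}])

```text
t: 22.15
position: [0.5672, 0.1167, 0.2051]
tool_rot: [0.717, 0.697, 0.001, 0.0]
contact_force: [5.4, 2.6, 5.8]
grip_width: 0.017
```

```bash
python3 st.py
```

```text
t 22.15 th 0.851 r 149.7  tangF 5.9 radF -5.2 torque 0.89 foot est 3.5 [-0.0532  0.0016 -0.1116] w 0.017 off-y 0.0001
```

Request:
carry_out(increments=[{"dp": [0,0,3.7],"roll": 0},{"dp": [0,0,3.7],"roll": 0}])

```text
t: 22.35
position: [0.5672, 0.1168, 0.2014]
tool_rot: [0.717, 0.697, 0.001, 0.0]
contact_force: [4.0, 2.8, 7.1]
grip_width: 0.0174
```

```bash
python3 st.py
```

```text
t 22.35 th 0.875 r 149.7  tangF 7.1 radF -4.0 torque 1.07 foot est 6.9 [-0.0532  0.0017 -0.1153] w 0.0174 off-y 0.0002
```

Request:
carry_out(increments=[{"dp": [0,0,3.7],"roll": 0},{"dp": [0,0,3.7],"roll": 0}])

```text
t: 22.55
position: [0.5672, 0.1167, 0.1977]
tool_rot: [0.717, 0.697, 0.001, 0.0]
contact_force: [5.3, 2.2, 6.1]
grip_width: 0.017
```

```bash
python3 st.py; python3 pl.py p90 1
```

```text
t 22.55 th 0.900 r 149.7  tangF 5.9 radF -5.4 torque 0.89 foot est 2.9 [-0.0532  0.0016 -0.119 ] w 0.017 off-y 0.0001
[0.5672 0.1167 0.1977] [5.3 2.2 6.1] 22.55
```

View pics/side_p90.png

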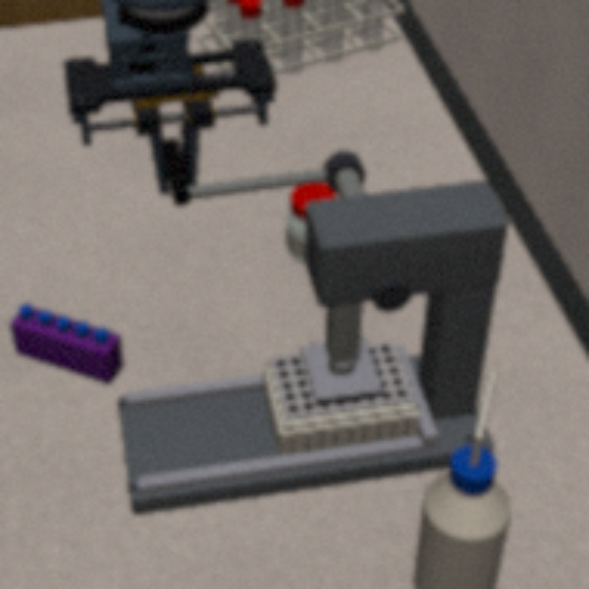

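Request:
carry_out(increments=[{"dp": [0,0.1,3.7],"roll": 0},{"dp": [0,0.1,3.7],"roll": 0}])

```text
t: 22.8
position: [0.5672, 0.1167, 0.194]
tool_rot: [0.717, 0.697, 0.001, 0.0]
contact_force: [4.5, 2.7, 6.8]
grip_width: 0.0171
```

```bash
python3 st.py
```

```text
t 22.80 th 0.925 r 149.8  tangF 6.6 radF -4.8 torque 0.99 foot est 4.7 [-0.0532  0.0016 -0.1227] w 0.0171 off-y 0.0001
```

Request:
carry_out(increments=[{"dp": [0,0.2,3.7],"roll": 0},{"dp": [0,0.2,3.7],"roll": 0}])

```text
t: 23.0
position: [0.5674, 0.1167, 0.1903]
tool_rot: [0.717, 0.697, 0.001, 0.0]
contact_force: [6.0, 2.2, 6.7]
grip_width: 0.017
```

```bash
python3 st.py
```

```text
t 23.00 th 0.949 r 149.8  tangF 6.3 radF -6.4 torque 0.94 foot est 3.4 [-0.053   0.0016 -0.1264] w 0.017 off-y 0.0001
```

Request:
carry_out(increments=[{"dp": [0,0.3,3.7],"roll": 0},{"dp": [0,0.3,3.7],"roll": 0}])

```text
t: 23.2
position: [0.5677, 0.1167, 0.1866]
tool_rot: [0.717, 0.697, 0.0, 0.0]
contact_force: [4.8, 3.3, 6.6]
grip_width: 0.0171
```

```bash
python3 st.py
```

```text
t 23.20 th 0.974 r 149.9  tangF 6.0 radF -5.3 torque 0.91 foot est 2.4 [-0.0527  0.0016 -0.1301] w 0.0171 off-y 0.0001
```

Request:
carry_out(increments=[{"dp": [0,0.4,3.7],"roll": 0},{"dp": [0,0.4,3.7],"roll": 0}])

```text
t: 23.4
position: [0.5681, 0.1167, 0.1829]
tool_rot: [0.717, 0.697, 0.0, 0.0]
contact_force: [5.1, 1.8, 5.8]
grip_width: 0.0174
```

```bash
python3 st.py
```

```text
t 23.40 th 0.999 r 150.0  tangF 5.1 radF -5.8 torque 0.77 foot est -0.6 [-0.0523  0.0016 -0.1338] w 0.0174 off-y 0.0002
```

Request:
carry_out(increments=[{"dp": [0,0.6,3.7],"roll": 0},{"dp": [0,0.6,3.7],"roll": 0}])

```text
t: 23.6
position: [0.5685, 0.1167, 0.1793]
tool_rot: [0.717, 0.697, 0.0, 0.0]
contact_force: [2.3, 3.7, 10.6]
grip_width: 0.0173
```

```bash
python3 st.py
```

```text
t 23.60 th 1.023 r 150.0  tangF 10.2 radF -3.8 torque 1.53 foot est 14.3 [-0.0519  0.0016 -0.1374] w 0.0173 off-y 0.0001
```

Request:
carry_out(increments=[{"dp": [0,0.6,3.7],"roll": 0},{"dp": [0,0.6,3.7],"roll": 0}])

```text
t: 23.8
position: [0.569, 0.1167, 0.1757]
tool_rot: [0.717, 0.697, 0.0, 0.0]
contact_force: [1.0, 2.4, 12.7]
grip_width: 0.0172
```

```bash
python3 st.py
```

```text
t 23.80 th 1.047 r 150.1  tangF 12.4 radF -3.1 torque 1.86 foot est 20.6 [-0.0514  0.0016 -0.141 ] w 0.0172 off-y 0.0001
```

Request:
carry_out(increments=[{"dp": [0,0.7,3.7],"roll": 0},{"dp": [0,0.7,3.7],"roll": 0}])

```text
t: 24.0
position: [0.5696, 0.1167, 0.172]
tool_rot: [0.717, 0.697, 0.0, 0.0]
contact_force: [0.2, 2.5, 13.6]
grip_width: 0.017
```

```bash
python3 st.py; python3 pl.py p107 1
```

```text
t 24.00 th 1.072 r 150.2  tangF 13.3 radF -2.8 torque 1.99 foot est 23.0 [-0.0508  0.0016 -0.1447] w 0.017 off-y 0.0001
[0.5696 0.1167 0.172 ] [ 0.2  2.5 13.6] 24.0
```

View pics/side_p107.png

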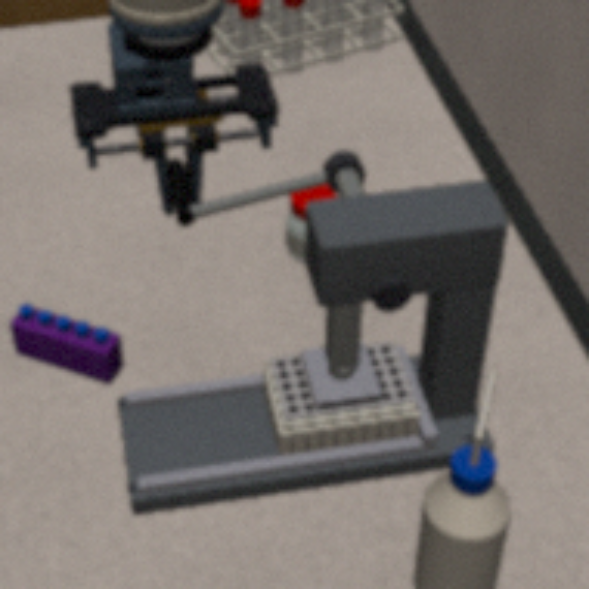

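Request:
carry_out(increments=[{"dp": [0,0.8,3.6],"roll": 0},{"dp": [0,0.8,3.6],"roll": 0}])

```text
t: 24.25
position: [0.5702, 0.1166, 0.1684]
tool_rot: [0.717, 0.697, 0.0, -0.0]
contact_force: [0.5, 3.5, 11.2]
grip_width: 0.0169
```

```bash
python3 st.py
```

```text
t 24.25 th 1.097 r 150.3  tangF 10.8 radF -2.9 torque 1.62 foot est 15.3 [-0.0502  0.0015 -0.1483] w 0.0169 off-y 0.0001
```

Request:
carry_out(increments=[{"dp": [0,0.9,3.6],"roll": 0},{"dp": [0,0.9,3.6],"roll": 0}])

```text
t: 24.45
position: [0.571, 0.1166, 0.1647]
tool_rot: [0.717, 0.697, -0.0, -0.0]
contact_force: [-0.2, 3.3, 12.1]
grip_width: 0.0174
```

```bash
python3 st.py
```

```text
t 24.45 th 1.122 r 150.5  tangF 11.8 radF -2.7 torque 1.76 foot est 17.8 [-0.0494  0.0015 -0.152 ] w 0.0174 off-y 0.0001
```

Request:
carry_out(increments=[{"dp": [0,1,3.6],"roll": 0},{"dp": [0,1,3.6],"roll": 0}])

```text
t: 24.65
position: [0.5718, 0.1166, 0.161]
tool_rot: [0.717, 0.697, -0.0, -0.0]
contact_force: [-0.8, 2.7, 11.9]
grip_width: 0.0171
```

```bash
python3 st.py
```

```text
t 24.65 th 1.147 r 150.6  tangF 11.7 radF -2.4 torque 1.75 foot est 17.2 [-0.0486  0.0015 -0.1557] w 0.0171 off-y 0.0001
```

Request:
carry_out(increments=[{"dp": [0,0.6,1.8],"roll": 0},{"dp": [0,0.6,1.8],"roll": 0}])

```text
t: 24.85
position: [0.5722, 0.1166, 0.1593]
tool_rot: [0.717, 0.697, -0.0, -0.0]
contact_force: [-1.7, 3.0, 12.5]
grip_width: 0.0174
```

```bash
python3 st.py; python3 pl.py p116 1
```

```text
t 24.85 th 1.158 r 150.7  tangF 12.5 radF -1.8 torque 1.87 foot est 19.5 [-0.0482  0.0015 -0.1574] w 0.0174 off-y 0.0001
[0.5722 0.1166 0.1593] [-1.7  3.  12.5] 24.85
```

View pics/side_p116.png

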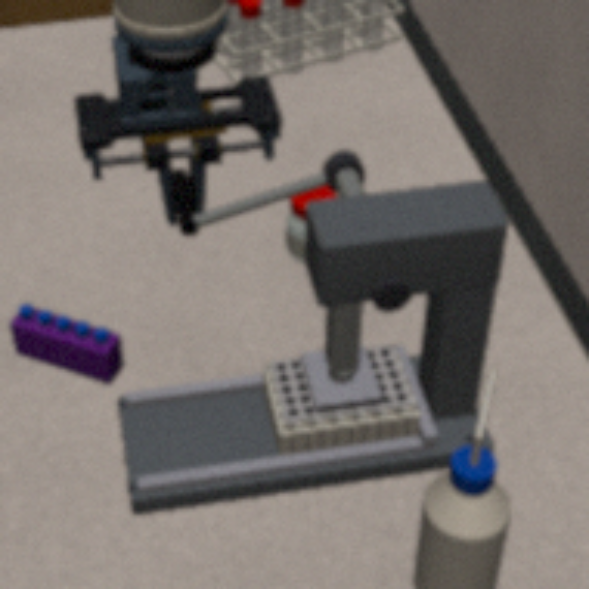

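Request:
carry_out(increments=[{"dp": [0,0.6,1.8],"roll": 0},{"dp": [0,0.6,1.8],"roll": 0}])

```text
t: 25.1
position: [0.5727, 0.1166, 0.1576]
tool_rot: [0.717, 0.697, -0.0, -0.0]
contact_force: [-2.1, 2.4, 12.7]
grip_width: 0.0173
```

```bash
python3 st.py
```

```text
t 25.10 th 1.171 r 150.8  tangF 12.8 radF -1.7 torque 1.92 foot est 20.4 [-0.0477  0.0015 -0.1591] w 0.0173 off-y 0.0001
```

Request:
carry_out(increments=[{"dp": [0,0.6,1.8],"roll": 0},{"dp": [0,0.6,1.8],"roll": 0}])

```text
t: 25.3
position: [0.5732, 0.1166, 0.1558]
tool_rot: [0.717, 0.697, -0.0, -0.001]
contact_force: [-4.2, 1.9, 14.8]
grip_width: 0.0173
```

```bash
python3 st.py
```

```text
t 25.30 th 1.183 r 150.9  tangF 15.4 radF -0.5 torque 2.31 foot est 28.0 [-0.0472  0.0015 -0.1609] w 0.0173 off-y 0.0002
```

Request:
carry_out(increments=[{"dp": [0,0.6,1.8],"roll": 0},{"dp": [0,0.6,1.8],"roll": 0}])

```text
t: 25.5
position: [0.5737, 0.1165, 0.154]
tool_rot: [0.717, 0.697, -0.001, -0.001]
contact_force: [-4.8, 2.6, 15.2]
grip_width: 0.0173
```

```bash
python3 st.py; python3 pl.py p119 1
python3 - <<'E'
from h import *
for k in("home","p90","p119"):
    W=pts("side",np.load(f"side_{k}.npz")['d'])
    m=(W[...,2]>.06)&(W[...,2]<.08)&(W[...,0]>.63)&(W[...,0]<.738)&(W[...,1]>-.101)&(W[...,1]<-.032)
    m&=~((W[...,0]>.648)&(W[...,0]<.72)&(W[...,1]>-.10+.0)&(W[...,1]<-.02))
    print(k,m.sum(),np.percentile(W[m][:,2],[10,50,90]).round(4))
E
```

```text
t 25.50 th 1.195 r 150.9  tangF 16.0 radF -0.2 torque 2.40 foot est 29.6 [-0.0467  0.0014 -0.1627] w 0.0173 off-y 0.0001
[0.5737 0.1165 0.154 ] [-4.8  2.6 15.2] 25.5
home 248 [0.0691 0.0727 0.0745]
p90 272 [0.0698 0.0728 0.0749]
p119 256 [0.0652 0.0678 0.07  ]
```

The mat top is 5.0 mm lower (72.8 → 67.8 mm) and the force is climbing past the plateau, so it has bottomed. I'll take one more small step to be firm, then ease up slowly.

Request:
carry_out(increments=[{"dp": [0,0.6,1.8],"roll": 0},{"dp": [0,0.6,1.8],"roll": 0},{"dp": [0,0.6,1.8],"roll": 0}])

```text
t: 25.85
position: [0.5741, 0.1165, 0.1523]
tool_rot: [0.717, 0.697, -0.001, -0.001]
contact_force: [-5.0, 3.2, 17.2]
grip_width: 0.0174
```

```bash
python3 st.py
python3 - <<'E'
import numpy as np
for t in np.arange(1.2,-.01,-.05):
    p=np.radians(50)-t;q=np.radians(50)-1.208
    print(round(t,2),round(-150*(np.cos(p)-np.cos(q)),1),round(150*(np.sin(q)-np.sin(p)),1))
E
```

```text
t 25.85 th 1.206 r 151.0  tangF 17.9 radF -0.8 torque 2.68 foot est 35.2 [-0.0463  0.0014 -0.1644] w 0.0174 off-y 0.0001
1.2 -0.4 -1.1
1.15 -2.6 -8.3
1.1 -4.5 -15.6
1.05 -6.0 -22.9
1.0 -7.1 -30.3
0.95 -7.9 -37.8
0.9 -8.3 -45.3
0.85 -8.3 -52.8
0.8 -8.0 -60.3
0.75 -7.2 -67.7
0.7 -6.1 -75.1
0.65 -4.7 -82.5
0.6 -2.8 -89.8
0.55 -0.6 -96.9
0.5 1.9 -104.0
0.45 4.8 -110.9
0.4 8.1 -117.7
0.35 11.7 -124.2
0.3 15.6 -130.6
0.25 19.8 -136.8
0.2 24.3 -142.8
0.15 29.1 -148.6
0.1 34.2 -154.1
0.05 39.6 -159.3
-0.0 45.2 -164.3
```

Request:
carry_out(increments=[{"dp": [0,-1.2,-3.5],"roll": 0},{"dp": [0,-2.4,-7.5],"roll": 0},{"dp": [0,-3.6,-12],"roll": 0},{"dp": [0,-4.5,-15.6],"roll": 0},{"dp": [0,-5.3,-19.2],"roll": 0},{"dp": [0,-6,-22.9],"roll": 0},{"dp": [0,-6.6,-26.6],"roll": 0},{"dp": [0,-7.1,-30.3],"roll": 0},{"dp": [0,-7.5,-34],"roll": 0},{"dp": [0,-7.9,-37.8],"roll": 0},{"dp": [0,-8.3,-45.3],"roll": 0},{"dp": [0,-8.3,-52.8],"roll": 0},{"dp": [0,-8,-60.3],"roll": 0},{"dp": [0,-7.2,-67.7],"roll": 0},{"dp": [0,-6.1,-75.1],"roll": 0},{"dp": [0,-4.7,-82.5],"roll": 0},{"dp": [0,-2.8,-89.8],"roll": 0},{"dp": [0,-0.6,-96.9],"roll": 0},{"dp": [0,1.9,-104],"roll": 0},{"dp": [0,1.9,-104],"roll": 0}])

```text
t: 27.85
position: [0.5827, 0.1162, 0.2578]
tool_rot: [0.717, 0.697, 0.004, 0.004]
contact_force: [32.4, 4.4, -14.3]
grip_width: 0.0175
```

```bash
python3 st.py
```

```text
t 27.85 th 0.477 r 145.4  tangF -0.8 radF -35.3 torque -0.12 foot est -12.1 [-0.0377  0.0011 -0.0589] w 0.0175 off-y 0.0000
```

Radial force has grown to 35 N, so the bar has shifted in the pads. I'll look before going on.

Run:
```python
from h import *
p,d=manip.grab_frame("side");np.savez("side_up.npz",p=p,d=d);cv2.imwrite("pics/up1.png",cv2.resize(p[80:180,240:370,::-1],None,fx=6,fy=6,interpolation=cv2.INTER_CUBIC))
W=pts("side",d)
# lever arm direction: points y in .045-.07
m=(W[...,1]>.035)&(W[...,1]<.075)&(W[...,0]>.585)&(W[...,0]<.69)&(W[...,2]>.18)&(W[...,2]<.32)
q=W[m];print(len(q));a=np.polyfit(q[:,0],q[:,2],1);print(np.degrees(np.arctan(a[0])),np.polyval(a,.6),np.polyval(a,.716))
```

```text
175
-26.775005088242576 0.26131279375852606 0.20278047995508403
```

View pics/up1.png

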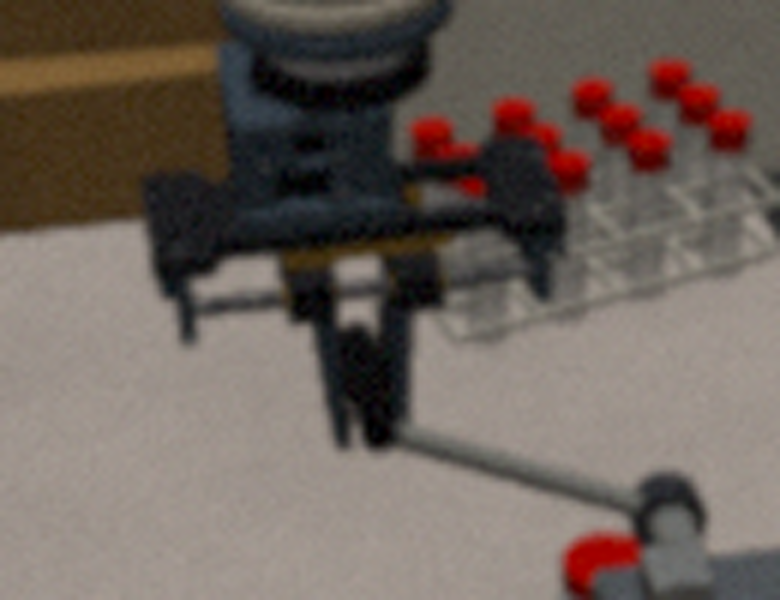

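Lever arm lies at 26.8° above level, so the lever is at 0.405 rad and the bar is 10 mm further towards the palm than the TCP (it slid in the pads). I'll correct the path for this and relieve the radial force first.

Request:
carry_out(increments=[{"dp": [0,2,-0.5],"roll": 0},{"dp": [0,4,-1],"roll": 0},{"dp": [0,5.2,-1.6],"roll": 0},{"dp": [0,5.2,-1.6],"roll": 0}])

```text
t: 28.3
position: [0.5831, 0.1162, 0.258]
tool_rot: [0.717, 0.697, 0.0, 0.0]
contact_force: [3.3, 4.9, 1.5]
grip_width: 0.0171
```

```bash
python3 st.py
python3 - <<'E'
from h import *
def ang(d):
    W=pts("side",d);m=(W[...,1]>.035)&(W[...,1]<.075)&(W[...,0]>.585)&(W[...,0]<.69)&(W[...,2]>.12)&(W[...,2]<.32)
    q=W[m];a=np.polyfit(q[:,0],q[:,2],1);return round(np.radians(50)+np.arctan(a[0]),3)
for k in("home","p70","p90","p107","p116","p119"): print(k,ang(np.load(f"side_{k}.npz")['d']))
p,d=manip.grab_frame("side");print("now",ang(d))
E
```

```text
t 28.30 th 0.475 r 145.1  tangF 2.6 radF -2.3 torque 0.39 foot est -1.9 [-0.0373  0.0011 -0.0587] w 0.0171 off-y 0.0001
home 0.024
p70 0.688
p90 0.915
p107 1.052
p116 1.157
p119 1.163
now 0.407
```

Request:
carry_out(increments=[{"dp": [0,1.9,-3.6],"roll": 0},{"dp": [0,3.9,-7.3],"roll": 0},{"dp": [0,5.8,-10.5],"roll": 0},{"dp": [0,7.8,-13.7],"roll": 0},{"dp": [0,12.1,-19.9],"roll": 0},{"dp": [0,16.6,-25.9],"roll": 0},{"dp": [0,21.4,-31.6],"roll": 0},{"dp": [0,26.5,-37.1],"roll": 0},{"dp": [0,29.2,-39.7],"roll": 0},{"dp": [0,31.9,-42.3],"roll": 0},{"dp": [0,31.9,-42.3],"roll": 0}])

```text
t: 29.45
position: [0.6145, 0.1151, 0.3001]
tool_rot: [0.717, 0.697, -0.0, 0.0]
contact_force: [1.9, 2.4, -0.5]
grip_width: 0.0173
```

```bash
cat > ang.py <<'E'
from h import *
import sys
p,d=manip.grab_frame("side");np.savez(sys.argv[1]+".npz",p=p,d=d)
W=pts("side",d);m=(W[...,1]>.035)&(W[...,1]<.075)&(W[...,0]>.585)&(W[...,0]<.69)&(W[...,2]>.12)&(W[...,2]<.32)
q=W[m];a=np.polyfit(q[:,0],q[:,2],1);print('lever',round(np.radians(50)+np.arctan(a[0]),3),'(rest reads .024)')
cv2.imwrite(f"pics/{sys.argv[1]}.png",cv2.resize(p[60:300,230:430,::-1],None,fx=2.5,fy=2.5,interpolation=cv2.INTER_CUBIC))
E
python3 st.py; python3 ang.py up2
```

```text
t 29.45 th 0.107 r 141.9  tangF 0.9 radF -1.7 torque 0.13 foot est -2.6 [-0.0059  0.     -0.0166] w 0.0173 off-y -0.0002
lever 0.065 (rest reads .024)
```

Request:
carry_out(increments=[{"dp": [0,2,-1.8],"roll": 0},{"dp": [0,4,-3.6],"roll": 0},{"dp": [0,5.6,-5],"roll": 0},{"dp": [0,6.2,-5.6],"roll": 0},{"dp": [0,6.2,-5.6],"roll": 0}])

```text
t: 30.0
position: [0.6205, 0.115, 0.3058]
tool_rot: [0.717, 0.697, -0.0, -0.0]
contact_force: [-3.9, 1.0, 2.7]
grip_width: 0.0171
```

```bash
python3 st.py; python3 ang.py up3
```

```text
t 30.00 th 0.049 r 141.7  tangF -1.0 radF 4.6 torque -0.15 foot est -7.6 [ 0.0001 -0.0001 -0.0109] w 0.0171 off-y -0.0001
lever 0.03 (rest reads .024)
```

View pics/up3.png

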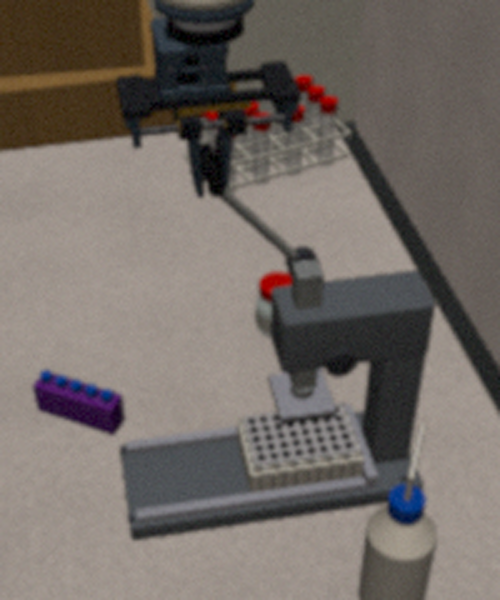

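The lever is back up (image reads 0.03, against 0.024 at rest). I'll nudge it against the stop, then release.

Request:
carry_out(increments=[{"dp": [0,0.4,-0.5],"roll": 0},{"dp": [0,0.8,-1],"roll": 0},{"dp": [0,0.8,-1],"roll": 0}])

```text
t: 30.35
position: [0.6207, 0.115, 0.306]
tool_rot: [0.717, 0.697, -0.001, -0.001]
contact_force: [-6.8, -0.1, -0.7]
grip_width: 0.0173
```

```bash
python3 st.py
```

```text
t 30.35 th 0.047 r 141.7  tangF -5.4 radF 4.1 torque -0.81 foot est -20.9 [ 0.0003 -0.0001 -0.0107] w 0.0173 off-y -0.0001
```

It barely moved and took 5 N the other way, so it is at its stop. Releasing.

Request:
carry_out(increments=[{"dp": [0,0,0],"roll": 0},{"dp": [0,0,0],"roll": 0},{"dp": [0,0,0],"roll": 0},{"dp": [0,0,0],"roll": 0},{"dp": [0,0,0],"roll": 0},{"dp": [0,0,0],"roll": 0},{"dp": [0,0,0],"roll": 0},{"dp": [0,0,0],"roll": 0},{"dp": [0,0,-15],"roll": 0},{"dp": [0,0,-40],"roll": 0},{"dp": [0,0,-75],"roll": 0},{"dp": [0,0,-110],"roll": 0},{"dp": [0,-30,-110],"roll": 0},{"dp": [0,-70,-110],"roll": 0},{"dp": [0,-115,-110],"roll": 0},{"dp": [0,-150,-110],"roll": 0},{"dp": [0,-150,-110],"roll": 0},{"dp": [0,-150,-110],"roll": 0}], claw=0)

```text
t: 32.15
position: [0.4712, 0.1193, 0.4172]
tool_rot: [0.717, 0.697, 0.001, 0.0]
contact_force: [0.1, -0.7, 0.1]
grip_width: 0.091
```

```bash
python3 ang.py fin
python3 - <<'E'
from h import *
z=np.load("fin.npz");W=pts("side",z['d'])
m=(W[...,2]>.06)&(W[...,2]<.08)&(W[...,0]>.63)&(W[...,0]<.738)&(W[...,1]>-.101)&(W[...,1]<-.032)
print("mat z",np.percentile(W[m][:,2],[10,50,90]).round(4),"x",W[m][:,0].min(),W[m][:,0].max())
m=(W[...,2]>.04)&(W[...,2]<.066)&(W[...,0]>.38)&(W[...,0]<.56)&(W[...,1]>-.3)&(W[...,1]<-.2)
print("rack",np.percentile(W[m],[2,50,98],axis=0).round(3).tolist())
cv2.imwrite("pics/finf.png",z['p'][:,:,::-1]);print(manip.get_obs()['position'])
E
```

```text
lever 0.03 (rest reads .024)
mat z [0.0654 0.0678 0.0697] x 0.630127890704195 0.7378289167831666
rack [[0.421, -0.273, 0.041], [0.474, -0.256, 0.046], [0.526, -0.234, 0.058]]
[0.47191534 0.11926645 0.4169045 ]
```

View pics/finf.png

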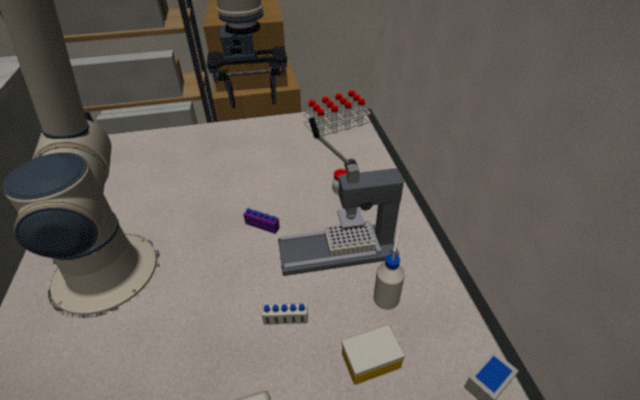

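The rack stands at (285,313) with five caps up, the plate is under the foot at (352,237), the lever is up, and the bystanders are where they were. One last check of the plate position on the saved frame, then I'll hand in.

Run:
```python
from h import *
for k in("side_home","fin"):
    W=pts("side",np.load(k+".npz")['d']);m=(W[...,2]>.064)&(W[...,2]<.077)&(W[...,0]>.58)&(W[...,0]<.755)&(W[...,1]>-.100)&(W[...,1]<-.075)
    print(k,np.percentile(W[m][:,0],[1,99]).round(4))
print(manip.close_job())
```

```text
side_home [0.6254 0.7394]
fin [0.6257 0.7419]
the job is handed in; nothing more can be done
None
```

The job is handed in at about 32 s of the 72 s allowed, with every step done in the order asked. No verdict was reported.

- **Rack:** I lifted it off the mat and stood it upright on open bench at about (0.47, -0.25). The last picture shows all five caps up. The purple rack and the other things on the bench were not touched.
- **Plate:** I slid it along the guides until it stopped dead against the rear stop, at up to 14 N. It was still at that place in the final check (mat from x 0.626 to 0.742).
- **Mat:** I pressed it with the lever and foot only, past the plateau where the mat moves, until the force climbed again. The foot force peaked at roughly 32–35 N, estimated from the wrist force and below the 55 N limit. The mat's top went down 5.0 mm (72.8 to 67.8 mm) and stayed there.
- **Lever:** I eased it up at about 0.5 rad/s, pressed it lightly against its upper stop, then let go. It reads 0.03 in the image, against 0.024 at the start.

One thing did not go to plan. The grip bar slid about 10 mm in the pads late in the press or on the way up, which built up about 35 N of sideways force at the bar. I found this from the lever's angle in the image and corrected the path before finishing the lift. Because of the slide, lever angles worked out from the arm's position disagreed with the image by up to 0.07 rad.

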